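# Weight a glued ring with sawn offcuts and start the cure timer

## Robot

A 7-joint arm with a two-finger parallel gripper is mounted at the origin on a cart in front of the work surface, level with it; the furniture and walls round the work are solid. World frame = base frame: x ahead of the robot, y to its left, z up, the work surface at z = 0. Lengths are in m, angles in rad, forces in N, time in s.
With the tool pointing down it reaches from about 0.4 to 0.85 m from the base axis. Payload 4.5 kg.
Tool frame: the origin (TCP) lies midway between the tips of the shut fingers; the grasp point (between the pads) lies 19 mm behind it; z points along the fingers, y is the direction in which the jaws open and shut (so a half turn about z gives the same grasp; the last joint's range is limited). The gripper opens to 85 mm and grips with 20 to 120 N. Pads are 22 mm wide; open, the fingers measure 114 mm over their backs; the gripper's body (76 mm by 85 mm) begins 54 mm behind the grasp point. The pads swing forward as they close: fully open they stand 13 mm farther back than shut.
Start: joints at [1.316, 0.689, -0.195, 1.565, 0.157, 0.902, -0.215], TCP at [0.178, -0.599, 0.231] pointing down, gripper open.
Joint ranges: [-3.01, 3.01], [-0.46, 2.08], [-1.47, 1.51], [0.13, 2.56], [-1, 4.14], [0.04, 2.09], [-2.66, 2.66]. Speed limits (rad/s): [2.57, 2.57, 3.14, 3.14, 3.14, 3.14, 3.14].

## Interface

Orientations are given as a unit quaternion [x, y, z, w].
In Python, from bench import bot, eyes, ticket, finder gives the robot as it stands. The module is installed in compiled form; this text tells all that it offers.
- The arm moves only by the tool move_arm, never from a script. Its argument "plan" is a list of rows, each a list of 5 numbers: the finger opening in cm, from 0 to 8.54, then the shift along the tool's x, y, z in cm, then the turn about the tool's z in rad. A call has 1 to 12 rows; each row is the pose to reach, as a shift and turn from the pose commanded when the call began, along the tool's axes at that moment; what a row does not reach only later rows make up. A row lasts 1/10 s, in which the tool goes at most 50 mm and 8.59 degrees, less where a joint would pass 70% of its speed; a pose out of reach is approached as far as the arm can. A call with a gripper value outside its range is refused whole. The fingers move at their own pace and stop on an object; "grip_force" is the grip in N (left out, the last holds). Time passes only in rows, so rows that repeat a pose let the fingers close. It gives the time, the measured TCP pose, the force and the opening at its end, in the units of the state.
- bot.state(): the state, without advancing time (a new reading comes with each control period).
- eyes.read_camera(name): name is "scene" or "top"; returns a dict with "img" (420x560x3 uint8, red, green, blue), "range_z" (420x560 float32, m along the optical axis (not along the pixel's ray), 0 where there is no reading), "fx", "fy", "cx", "cy" (pixels), "world_to_cam" (4x4, takes a point from world to camera coordinates). Camera axes: x right, y down, z forward; pixel columns grow to the right and rows downward; lengths in m; the calibration is good to about 2 mm. A picture is of the moment at which its call begins.
- ticket.sign_off(): hands the job in, once; it reports no verdict.
Trained networks look in a picture, given as the dict that the camera call returned (one of the last four; its "shot" number tells which), for a name from the list of things; names that differ only in an ending like _2 or _b are one class to them, and where a whole thing is asked for, a point or a joint stands for the part that bears it (a point fixed in the world has none). Each returns a list of dicts, best first, with "conf" (0 to 1); they miss things now and then, are a little off and sometimes report something else, mostly with a low value. They report only what shows in the picture. A call takes as long as a camera call.
- finder.find_in(picture, query): "extent" ([left, top, right, bottom] in pixels, round what is visible of it).
- finder.silhouettes(picture, query): "pixels" (420x560 bool, what is visible of it) and "extent" ([left, top, right, bottom] in pixels, round what is visible of it).
The state is a dict: "clock": time; "joint_positions": joint angles; "qvel": joint speeds; "effort": joint torques, N m; "position": TCP position; "orientation": TCP orientation; "force": force on the tool from outside, world axes, zero at the start; "moment": the same for the moment, N m; "opening": finger opening in m.
Only numpy, scipy, OpenCV 4.12 (cv2) and the standard library are available. Lean on these libraries where they do the work, as an engineer would, in place of code of your own. Each camera call takes 0.05 s, during which the arm holds its last target.

## Task

The black ring has just been glued to the round cover and must cure under weight: lay the white pressing plate, grey face up, flat and centred on the ring, then pile every metal offcut that is on the bench on the middle of the plate, one on top of another in a single pile, turning each so that its slope evens out the one below and every piece lies nearly level, steady on its own. When the pile stands, wind the timer's orange key clockwise as far as it goes (it takes several partial turns); leave the tools, tapes and other things lying about where they are.

Things in the scene. Friction and masses are not known exactly. Their poses are not given: they have to be found in the camera images.
- offcut_brass: Brass-yellow metal offcut, a wedge 62 long (its x) x 46 wide (its y, parallel sides to grip across), flat underside; its top is one plane that falls evenly from 28 high at the -x end to 18 at the +x end. About 260 g, evenly solid. Origin: centre of the underside, z up as it lies. May be absent. Sizes in mm.
- offcut_copper: Copper-coloured metal offcut, a wedge 60 long (its x) x 50 wide (its y, parallel sides to grip across), flat underside; its top is one plane that falls evenly from 27 high at the -x end to 18 at the +x end. About 280 g, evenly solid. Origin: centre of the underside, z up as it lies. May be absent. Sizes in mm.
- offcut_steel: Bright steel metal offcut, a wedge 66 long (its x) x 44 wide (its y, parallel sides to grip across), flat underside; its top is one plane that falls evenly from 29 high at the -x end to 19 at the +x end. About 270 g, evenly solid. Origin: centre of the underside, z up as it lies. May be absent. Sizes in mm.
- offcut_black: Dark steel metal offcut, a wedge 58 long (its x) x 48 wide (its y, parallel sides to grip across), flat underside; its top is one plane that falls evenly from 26 high at the -x end to 17 at the +x end. About 240 g, evenly solid. Origin: centre of the underside, z up as it lies. May be absent. Sizes in mm.
- offcut_red: Red painted metal offcut, 60 long (its x) x 46 wide (its y, parallel sides to grip across), flat underside; its top is a level flat 26 high but only 26 long in x (middle), with bevels from there down to 12 high at both x ends, so that little else sits well on it. About 220 g. Origin: centre of the underside. May be absent. Sizes in mm.
- press_plate: Loose white plastic pressing plate with a grey face, 88 (its x) x 60 (its y) x 16 thick, 200 g, flat on both sides. Origin: centre of the underside. Sizes in mm.
- cover: Round aluminium cover, diameter 116, 10 thick, fixed to the bench; the black ring (outside diameter 54, hole 30, 10 high) is glued upright in its middle and cannot move. Origin: centre of the underside. Sizes in mm.
- ring_top (a point): Centre of the ring's upper rim, 20 above the bench; z up. Sizes in mm.
- timer: Grey clockwork timer 100 x 100 x 40 high with a white dial face on top, fixed to the bench. Origin: centre of the underside. Sizes in mm.
- winding_key (a joint): Turn of the orange winding key, rad: 0 run down, 6.0 fully wound against its stop. Grows clockwise seen from above. A spring and a brake in it resist with 0.1 to 0.2 N m; the brake holds the key wherever it is let go.
- key_grip (a point): Middle of the key's flat orange wing, which is 44 long (this point's x), 10 thick (its y) and 26 high, from 60 to 86 above the bench, on an upright axis through this point; the point turns with the key. Sizes in mm.
- multimeter: Multimeter 148 x 70 x 45, bystander. Sizes in mm.
- tape_orange: Orange tape roll, diameter 60, 19 high, bystander. Sizes in mm.
- side_cutter: Side cutter with red handles, 145 x 48 x 11, bystander. Sizes in mm.
- connector: Black inline cable connector 92 x 18 x 18 lying, bystander. Sizes in mm.
- caliper: Sliding caliper 203 x 55 x 16, bystander. Sizes in mm.
- tape_black: Black tape roll, diameter 64, 18 high, bystander. Sizes in mm.

How it is judged:
On the way, in this order (a step that is already met when the one before it is completed fails the run):
1. the pressing plate lies flat and centred on the ring, let go (horizontal distance between press_plate and ring_top below 0.01 m and z of press_plate in the frame of ring_top between -0.004 and 0.005 m and angle between press_plate's own z axis and vertical below 0.07 rad and contact force between the fingers and press_plate below 0.2 N), for 0.2 s.
2. all offcuts stand in one nearly level pile on the plate, let go (all of step 1 and horizontal distance between each of offcut_brass, offcut_copper, offcut_steel, offcut_black, offcut_red and press_plate below 0.02 m and z of each of offcut_brass, offcut_copper, offcut_steel, offcut_black, offcut_red in the frame of press_plate above 0.005 m and angle between the z axis of each of offcut_brass, offcut_copper, offcut_steel, offcut_black, offcut_red and the z axis of press_plate, either way round below 0.22 rad and linear speed of each of offcut_brass, offcut_copper, offcut_steel, offcut_black, offcut_red below 0.02 m/s and contact force between the fingers and offcut_brass below 0.2 N and contact force between the fingers and offcut_copper below 0.2 N and contact force between the fingers and offcut_steel below 0.2 N and contact force between the fingers and offcut_black below 0.2 N and contact force between the fingers and offcut_red below 0.2 N), for 0.4 s.
3. the key is fully wound (value of joint winding_key above 5.7 rad), for 0.2 s.
At the end, for the whole second after the job is handed in: Plate level (4 degrees) on the ring, centred within 10 mm; every offcut present in one pile on it, let go, at rest, each origin within 20 mm sideways of the plate's, each leaning under 0.22 rad (12 degrees) against the plate, either face up; key beyond 5.7 of 6.0 rad (all of step 2 and value of joint winding_key above 5.7 rad); the robot touches nothing.
It fails at once if a bystander (tool, tape, meter, connector) is shifted by more than 30 mm (distance of any of multimeter, tape_orange, side_cutter, connector, caliper, tape_black from where it was at the start of the episode above 0.03 m).
Of offcut_brass, offcut_copper, offcut_steel, offcut_black, offcut_red only 3 to 4 are there at a start; the rules pass over those that are not, and their reading is None.
At some moment in a run one of offcut_brass, offcut_copper, offcut_steel, offcut_black, offcut_red may be knocked a few centimetres aside while the robot is not near it.
Once in a run the grip may slacken for a moment while it holds something.
It also fails if it takes over 210 s, if anything falls off the work surface, if the arm or the gripper's body presses on something with over 40 N, if the wrist force passes 120 N, or if a joint passes its speed limit or range.

## Working session

There is one attempt and no reset: what is moved stays moved. The work goes in short steps, Python scripts to look and compute and a tool call to move; the robot and the scene stay as the last step left them, time stands still between calls to the robot, and variables do not carry over. Pictures are saved under pics/ and viewed, and the job is handed in when it is done.

Besides the shell and the picture viewer there is one more tool, called after "Request:" in YAML: its name, and indented under it one key for each argument. move_arm: Moves the arm, as the interface text tells. Its arguments: {"type":"object","properties":{"plan":{"type":"array","items":{"type":"array","items":{"type":"number"}}},"grip_force":{"type":"number"}},"required":["plan"]}

```bash
mkdir -p pics; ls; python3 - <<'E'
from bench import bot, eyes
import cv2
s=bot.state()
print({k:(v if not hasattr(v,'round') else v) for k,v in s.items()})
for n in("scene","top"):
    p=eyes.read_camera(n); cv2.imwrite(f"pics/{n}0.png",p["img"][:,:,::-1]); print(n,p["fx"],p["cx"],p["world_to_cam"])
E
```

```text
pics
{'clock': 0.0, 'joint_positions': array([ 1.31577859,  0.69000983, -0.19453251,  1.56639068,  0.15731891,
        0.90251264, -0.21511648]), 'qvel': array([ 2.89884984e-03,  4.77621862e-04, -1.34352727e-03, -2.60311759e-03,
       -1.73368063e-03, -1.40072604e-05,  1.46592713e-03]), 'effort': array([ 1.86323869e-04, -5.39604771e+01, -1.26691818e+00, -1.58545536e+01,
        8.98087659e-03,  9.21389437e-03, -2.20748944e-06]), 'position': array([ 0.17777223, -0.5984746 ,  0.23045598]), 'orientation': array([ 9.89583514e-01,  1.43956738e-01, -2.09441963e-04, -9.39275419e-04]), 'force': array([-0.28020609, -0.15502131,  0.23043068]), 'moment': array([ 0.00400669, -0.02103686,  0.00465891]), 'opening': 0.08564573461698795}
scene 414.0793316177285 280.66159976469874 [[-0.83842073 -0.54491699  0.01077743  0.45190851]
 [-0.41626035  0.62745192 -0.65805122  0.29068851]
 [ 0.35182097 -0.55621    -0.75289604  0.8744261 ]
 [ 0.          0.          0.          1.        ]]
top 472.6312197514806 278.02819430502853 [[-0.0680136  -0.9976632  -0.00650379  0.00480397]
 [-0.97782339  0.06795248 -0.19810067  0.5295845 ]
 [ 0.19807969 -0.00711399 -0.9801601   1.44322881]
 [ 0.          0.          0.          1.        ]]
```

View pics/scene0.png

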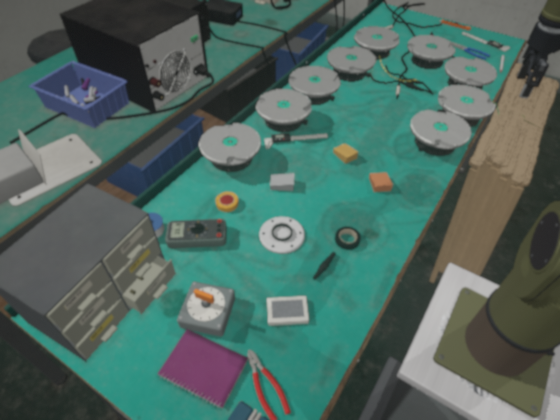

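View pics/top0.png

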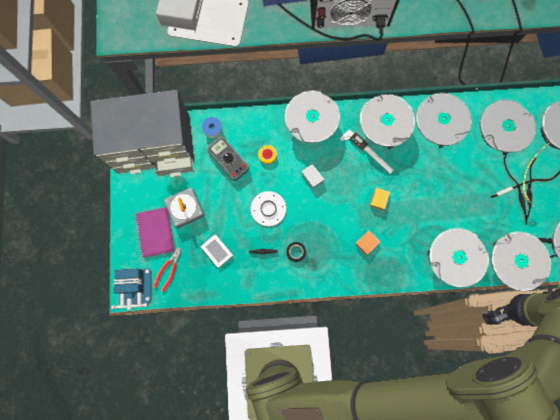

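The top view shows steel at (313,176), brass at (380,198) and copper at (368,242). The plate is at (217,250), the cover at (268,209) and the timer at (184,207). I see no red or black offcut, so I'll check that with the networks.

```bash
cat > h.py <<'E'
import numpy as np, cv2
from bench import bot, eyes, ticket, finder
def cloud(p):
    z=p["range_z"]; v,u=np.mgrid[:z.shape[0],:z.shape[1]]
    c=np.stack([(u-p["cx"])/p["fx"]*z,(v-p["cy"])/p["fy"]*z,z],-1)
    M=np.linalg.inv(p["world_to_cam"]); w=c@M[:3,:3].T+M[:3,3]
    w[z==0]=np.nan
    return w
def rect(P):
    r=cv2.minAreaRect((P[:,:2]*1000).astype(np.float32)); return np.round(r[0],1),np.round(r[1],1),round(r[2],1)
def meas(p,q,minconf=0.3):
    out=[]
    W=cloud(p)
    for d in finder.silhouettes(p,q):
        if d["conf"]<minconf: continue
        m=cv2.erode(d["pixels"].astype(np.uint8),np.ones((3,3)))>0
        P=W[m]; P=P[~np.isnan(P[:,0])]
        out.append((d["conf"],d["extent"],P,W[d["pixels"]]))
    return out
def pixrect(p,mask,z):
    # mask contour projected on plane z
    u=np.argwhere(mask); 
    M=np.linalg.inv(p["world_to_cam"]); d=np.stack([(u[:,1]-p["cx"])/p["fx"],(u[:,0]-p["cy"])/p["fy"],np.ones(len(u))],-1)@M[:3,:3].T
    o=M[:3,3]; t=(z-o[2])/d[:,2]; return o+t[:,None]*d
E
python3 - <<'E'
from h import *
t=eyes.read_camera("top"); s=eyes.read_camera("scene")
for q in ["offcut_brass","offcut_copper","offcut_steel","offcut_black","offcut_red","press_plate","cover","timer","key_grip","tape_black","connector","tape_orange","multimeter","side_cutter","caliper"]:
  for n,p in(("t",t),("s",s)):
    for c,e,P,_ in meas(p,q,0.2):
      if len(P)<5: print(q,n,c,e,"few");continue
      zm=np.percentile(P[:,2],[5,50,95]).round(3)
      print(q,n,round(c,2),np.round(e),len(P),"med",np.median(P,0).round(3),"z",zm,rect(P[P[:,2]>0.006]) if (P[:,2]>.006).sum()>5 else "")
E
```

```text
offcut_brass t 0.58 [367. 188. 389. 209.] 215 med [ 0.539 -0.361  0.023] z [0.017 0.023 0.03 ] (array([ 540.2, -361.9]), array([41.9, 58.3]), 65.5)
offcut_brass s 0.75 [334. 142. 360. 165.] 223 med [ 0.537 -0.352  0.022] z [0.01  0.022 0.028] (array([ 541.7, -359.3]), array([44. , 57.6]), 65.2)
offcut_copper t 0.57 [358. 236. 379. 253.] 199 med [ 0.399 -0.308  0.023] z [0.016 0.023 0.029] (array([ 399.5, -309.4]), array([39.7, 53.5]), 39.1)
offcut_copper s 0.82 [371. 176. 390. 192.] 267 med [ 0.399 -0.297  0.022] z [0.011 0.022 0.027] (array([ 402.9, -305.2]), array([46.7, 56.4]), 37.9)
offcut_steel t 0.7 [304. 166. 323. 188.] 192 med [ 0.63  -0.151  0.024] z [0.016 0.024 0.031] (array([ 630.4, -151.9]), array([60.9, 37.2]), 28.0)
offcut_steel s 0.71 [268. 175. 294. 190.] 279 med [ 0.63  -0.145  0.023] z [0.012 0.023 0.029] (array([ 633.4, -149.1]), array([59. , 43.9]), 32.7)
offcut_black t 0.23 [152. 247. 182. 293.] 107 med [0.357 0.333 0.009] z [0.004 0.009 0.015] (array([364.5, 327.9]), array([ 40.9, 129.6]), 62.8)
offcut_black s 0.75 [191. 289. 215. 305.] 122 med [0.553 0.274 0.0
[... 3365 characters left out ...]
 323. 190.] 203 med [ 0.63  -0.151  0.024] z [0.016 0.024 0.03 ] (array([ 631.8, -151.3]), array([63.1, 38.5]), 29.9)
side_cutter t 0.54 [338. 130. 391. 176.] 265 med [ 0.741 -0.319  0.009] z [0.001 0.009 0.019] (array([ 711.1, -349.9]), array([196.1,  39.8]), 49.9)
side_cutter s 0.67 [248. 349. 292. 418.] 543 med [0.364 0.326 0.01 ] z [0.005 0.01  0.013] (array([363.8, 329.3]), array([ 43.4, 138.7]), 62.8)
caliper t 0.84 [342. 129. 392. 176.] 197 med [ 0.737 -0.325  0.01 ] z [0.001 0.01  0.019] (array([ 711.2, -350.2]), array([183.1,  30.9]), 46.9)
caliper s 0.75 [269. 135. 329. 144.] 168 med [ 0.742 -0.315  0.013] z [0.003 0.013 0.017] (array([ 715.2, -344.7]), array([171.1,  30.7]), 44.6)
```

```bash
cat >> h.py <<'E'
DIM={"offcut_brass":(62,46,28,18),"offcut_copper":(60,50,27,18),"offcut_steel":(66,44,29,19),"offcut_black":(58,48,26,17),"press_plate":(88,60,16,16)}
from scipy.optimize import minimize
def pose(name,cams=("top","scene"),zb=0.0,near=None,pics=None,verbose=True):
    L,B,h1,h2=DIM[name]; res=[]
    for c in cams:
        p=pics[c] if pics else eyes.read_camera(c)
        W=cloud(p); best=None
        for d in finder.silhouettes(p,name):
            P=W[d["pixels"]]; P=P[~np.isnan(P[:,0])]
            if len(P)<40: continue
            m=np.median(P,0)
            if near is not None and np.hypot(*(m[:2]-near))>0.12: continue
            best=(d,P); break
        if best is None: print(name,c,"none"); continue
        d,P=best; P=P[(P[:,2]>zb+0.012) & (P[:,2]<zb+.036)]
        # top-plane gradient by robust fit
        A=np.c_[P[:,:2]-P[:,:2].mean(0),np.ones(len(P))]; w=np.ones(len(P))
        for _ in range(20):
            g=np.linalg.lstsq(A*w[:,None],P[:,2]*w,rcond=None)[0]; r=P[:,2]-A@g; w=1/np.maximum(1,np.abs(r)/0.001)**.5
        top=P[np.abs(r)<0.004]
        (cx,cy),(a,b),ang=cv2.minAreaRect((top[:,:2]*1000).astype(np.float32))
        if a<b: ang+=90; a,b=b,a
        ang=np.radians(ang)
        if h1!=h2 and np.dot(g[:2],[np.cos(ang),np.sin(ang)])>0: ang+=np.pi
        ang=(ang+np.pi)%(2*np.pi)-np.pi
        if verbose: print(name,c,round(d["conf"],2),"c",round(cx,1),round(cy,1),"size",round(a,1),round(b,1),"yaw",round(ang,3),"grad",g[:2].round(3),"gyaw",round(float(np.arctan2(-g[1],-g[0])),3),"zmid",round(float(g[2])*1000,1),"px",np.round(d["extent"]))
        res.append((cx,cy,ang))
    return res
def go(x,y,z,psi=None,s=None):
    """print shift (cm) along tool axes + turn from the current pose; metres in"""
    from scipy.spatial.transform import Rotation as R
    s=s or bot.state(); r=R.from_quat(s["orientation"]).as_matrix()
    d=r.T@(np.array([x,y,z])-s["position"]); y0=np.arctan2(r[1,0],r[0,0])
    t=0
    if psi is not None:
        t=-(psi-y0); t=(t+np.pi/2)%np.pi-np.pi/2
    n=max(np.linalg.norm(d)/.05,abs(t)/.15)
    print("GO shift cm",(d*100).round(2),"turn",round(t,3),"(alt",round(t-np.sign(t)*np.pi,3),") rows",round(n,1),"| yaw now",round(y0,3),"tilt",np.arccos(-r[2,2]).round(4),"j",s["joint_positions"].round(2))
E
python3 - <<'E'
from h import *
pics={c:eyes.read_camera(c) for c in("top","scene")}
for n in["offcut_brass","offcut_copper","offcut_steel","press_plate"]: pose(n,pics=pics)
for c,p in pics.items():
    W=cloud(p); d=finder.silhouettes(p,"cover")[0]; P=W[d["pixels"]]; 
    a=P[(P[:,2]<.014)&(P[:,2]>.006)]; b=P[P[:,2]>.016]
    print(c,"cover",cv2.minEnclosingCircle((a[:,:2]*1000).astype(np.float32)),"ring",cv2.minEnclosingCircle((b[:,:2]*1000).astype(np.float32)),b[:,2].mean())
    for d in finder.silhouettes(p,"key_grip")[:1]:
        P=W[d["pixels"]]; P=P[P[:,2]>.078]; print("key",rect(P))
    cv2.imwrite(f"pics/z_{c}.png",cv2.resize(p["img"][120:330,100:420] if c=="top" else p["img"][120:420,120:420],None,fx=2.5 if c=="top" else 2,fy=2.5 if c=="top" else 2)[:,:,::-1])
go(.45,-.3,.2); go(.408,.174,.15,.62)
E
```

```text
offcut_brass top 0.71 c 541.1 -363.9 size 61.1 45.2 yaw -0.413 grad [-0.136  0.051] gyaw -0.361 zmid 23.0 px [370. 190. 391. 210.]
offcut_brass scene 0.55 c 543.7 -363.5 size 63.4 46.9 yaw -0.452 grad [-0.134  0.03 ] gyaw -0.217 zmid 22.9 px [333. 144. 360. 165.]
offcut_copper top 0.56 c 402.4 -309.5 size 59.2 48.7 yaw -0.884 grad [-0.074  0.115] gyaw -1.0 zmid 22.3 px [358. 236. 380. 254.]
offcut_copper scene 0.9 c 404.1 -310.0 size 63.4 51.3 yaw -0.922 grad [-0.092  0.087] gyaw -0.754 zmid 22.3 px [370. 176. 392. 195.]
offcut_steel top 0.74 c 633.5 -152.4 size 66.8 44.5 yaw 0.514 grad [-0.15 -0.09] gyaw 0.539 zmid 23.3 px [303. 168. 321. 192.]
offcut_steel scene 0.56 c 635.2 -151.8 size 64.8 47.7 yaw 0.554 grad [-0.107 -0.114] gyaw 0.814 zmid 23.4 px [269. 173. 293. 191.]
press_plate top 0.7 c 408.5 172.3 size 86.7 59.8 yaw 0.647 grad [-0.006  0.013] gyaw -1.135 zmid 16.7 px [201. 235. 232. 270.]
press_plate scene 0.43 c 389.4 -77.7 size 63.7 62.7 yaw 1.447 grad [ 0.008 -0.013] gyaw 2.147 zmid 16.8 px [335. 227. 364. 248.]
top cover ((534.8967895507812, -1.3878968954086304), 57.94120788574219) ring ((530.529296875, -1.2958909273147583), 54.640838623046875) 0.01930555761240026
key (array([551.5, 269.1]), array([37. ,  9.7]), 13.6)
scene cover ((537.1697998046875, 0.25602778792381287), 58.26327133178711) ring ((537.3507690429688, -0.06689566373825073), 28.018510818481445) 0.01886827912341727
key (array([555.5, 270.8]), array([43.1, 10.5]), 11.9)
GO shift cm [ 34.59 -20.93   3.13] turn 0 (alt 0.0 ) rows 8.1 | yaw now 0.289 tilt 0.0001 j [ 1.32  0.69 -0.19  1.57  0.16  0.9  -0.22]
GO shift cm [ 44.07 -67.56   8.13] turn -0.331 (alt 2.81 ) rows 16.2 | yaw now 0.289 tilt 0.0001 j [ 1.32  0.69 -0.19  1.57  0.16  0.9  -0.22]
```

```bash
ls pics
```

```text
scene0.png
top0.png
z_scene.png
z_top.png
```

View pics/z_top.png

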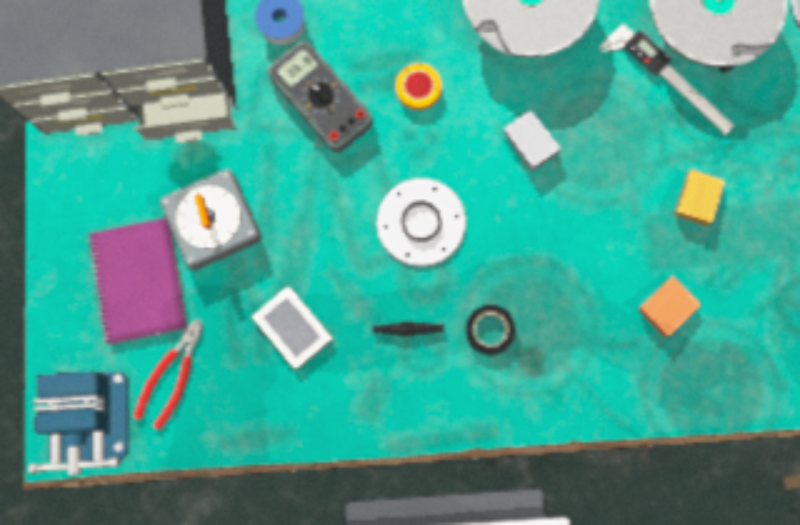

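Request:
move_arm:
  plan:
    - [8, 34.6, -20.9, 3.0, 0]
    - [8, 34.6, -20.9, 3.0, 0]
    - [8, 34.6, -20.9, 3.0, 0]
    - [8, 34.6, -20.9, 3.0, 0]
    - [8, 34.6, -20.9, 3.0, 0]
    - [8, 34.6, -20.9, 3.0, 0]
    - [8, 34.6, -20.9, 3.0, 0]
    - [8, 34.6, -20.9, 3.0, 0]
    - [8, 34.6, -20.9, 3.0, 0]
    - [8, 34.6, -20.9, 3.0, 0]
  grip_force: 40

```text
clock: 3.4
position: [0.4517, -0.2983, 0.2013]
orientation: [0.989, 0.146, 0.0, -0.0]
force: [0.3, -0.5, -0.0]
opening: 0.0804
```

The zoomed view shows three offcuts only, and the plate with its grey face up. The rotors at the back stand proud of the bench, so I'll check their heights.

```bash
python3 - <<'E'
from h import *
p=eyes.read_camera("top"); W=cloud(p)
for u,v in[(320,130),(390,135),(380,110),(440,120),(150,130),(150,100),(455,245),(520,275)]: print((u,v),W[v,u].round(3))
go(.408,.174,.12,.64)
E
```

```text
(320, 130) [ 0.774 -0.185  0.061]
(390, 135) [ 0.738 -0.408  0.067]
(380, 110) [ 0.829 -0.388  0.06 ]
(440, 120) [ 0.78  -0.578  0.062]
(150, 130) [0.754 0.329 0.208]
(150, 100) [0.85  0.328 0.204]
(455, 245) [ 0.37  -0.566  0.068]
(520, 275) [ 0.266 -0.751  0.066]
GO shift cm [  9.53 -46.68   8.1 ] turn -0.35 (alt 2.791 ) rows 9.7 | yaw now 0.29 tilt 0.0009 j [ 0.59  0.62 -0.14  1.85  0.13  0.68 -0.91]
```

Request:
move_arm:
  plan:
    - [8, 9.5, -46.7, 8, -0.35]
    - [8, 9.5, -46.7, 8, -0.35]
    - [8, 9.5, -46.7, 8, -0.35]
    - [8, 9.5, -46.7, 8, -0.35]
    - [8, 9.5, -46.7, 8, -0.35]
    - [8, 9.5, -46.7, 8, -0.35]
    - [8, 9.5, -46.7, 8, -0.35]
    - [8, 9.5, -46.7, 8, -0.35]
    - [8, 9.5, -46.7, 8, -0.35]
    - [8, 9.5, -46.7, 8, -0.35]
    - [8, 9.5, -46.7, 8, -0.35]
    - [8, 9.5, -46.7, 8, -0.35]

```text
clock: 4.65
position: [0.4088, 0.1729, 0.1213]
orientation: [0.95, 0.313, -0.0, 0.001]
force: [-0.2, -0.7, -0.2]
opening: 0.0797
```

```bash
python3 - <<'E'
from h import *
go(.4085,.1735,-.002,.64)
p=eyes.read_camera("scene"); cv2.imwrite("pics/a1.png",cv2.resize(p["img"][200:400,150:450],None,fx=2.5,fy=2.5)[:,:,::-1])
E
```

```text
GO shift cm [ 0.02 -0.08 12.33] turn -0.003 (alt 3.139 ) rows 2.5 | yaw now 0.637 tilt 0.0014 j [-0.48  0.67 -0.03  2.2   0.08  0.27 -1.52]
```

View pics/a1.png

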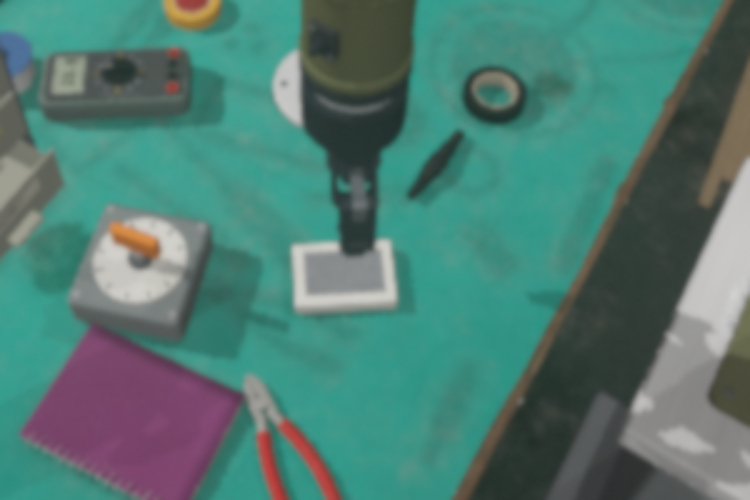

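The gripper is aligned above the plate at about (345,270) in this crop. I'll descend and grip.

Request:
move_arm:
  plan:
    - [8, 0, -0.1, 5, 0]
    - [8, 0, -0.1, 9, 0]
    - [8, 0, -0.1, 11.5, 0]
    - [8, 0, -0.1, 12.2, 0]
    - [8, 0, -0.1, 12.2, 0]
    - [5.0, 0, -0.1, 12.2, 0]
    - [5.0, 0, -0.1, 12.2, 0]
    - [5.0, 0, -0.1, 12.2, 0]
    - [5.0, 0, -0.1, 12.2, 0]
    - [5.0, 0, -0.1, 12.2, 0]
  grip_force: 50

```text
clock: 5.7
position: [0.4151, 0.1744, 0.0055]
orientation: [0.95, 0.312, -0.006, 0.001]
force: [-0.4, 0.4, 9.2]
opening: 0.0582
```

```bash
python3 - <<'E'
from h import *
s=bot.state();print(s["position"],s["force"],s["moment"],s["opening"])
p=eyes.read_camera("scene"); cv2.imwrite("pics/a2.png",cv2.resize(p["img"][220:360,220:400],None,fx=4,fy=4)[:,:,::-1])
s=bot.state();print(s["position"],s["force"],s["moment"],s["opening"])
E
```

```text
[0.41506324 0.17439057 0.00545166] [-0.39737916  0.39105719  9.15895658] [-0.11462677  0.10120564  0.12348144] 0.05822252254626473
[0.41509651 0.17442294 0.00544861] [-1.40333442 -0.20173799  7.91318592] [-0.11633414  0.15240709  0.15099071] 0.058106822343857736
```

View pics/a2.png

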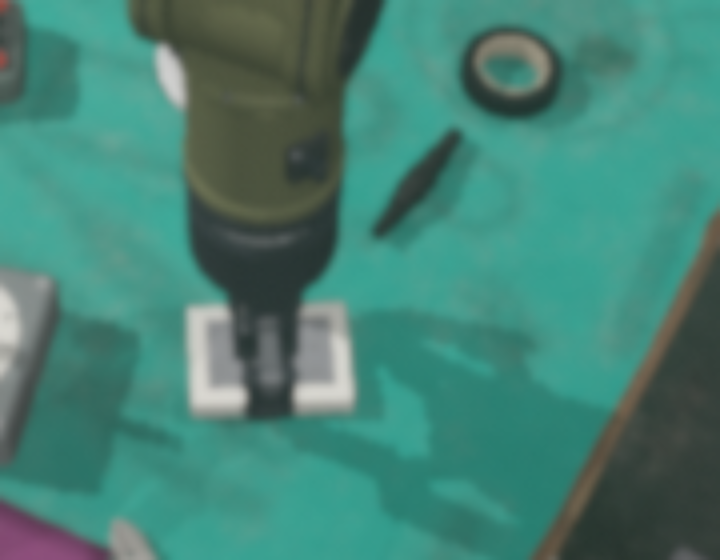

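```bash
python3 - <<'E'
from h import *
go(.535,-.0005,.12,.64)
E
```

```text
GO shift cm [ -0.85  21.19 -11.46] turn -0.005 (alt 3.136 ) rows 4.8 | yaw now 0.635 tilt 0.0117 j [-0.47  0.93 -0.05  2.21  1.22  0.04 -2.65]
```

Request:
move_arm:
  plan:
    - [5, 0, 0, -3, 0]
    - [5, 0, 0, -7, 0]
    - [5, 0, 0, -11, 0]
    - [5, 0, 0, -11, 0]
    - [5, 0, 0, -11, 0]

```text
clock: 6.25
position: [0.4164, 0.1752, 0.1149]
orientation: [0.95, 0.312, -0.006, 0.001]
force: [-1.0, -0.6, -3.2]
opening: 0.058
```

```bash
python3 - <<'E'
from h import *
go(.535,-.0005,.12,.64)
p=eyes.read_camera("scene"); cv2.imwrite("pics/a3.png",cv2.resize(p["img"][200:360,200:400],None,fx=4,fy=4)[:,:,::-1])
E
```

```text
GO shift cm [-0.85 21.18 -0.53] turn -0.006 (alt 3.135 ) rows 4.2 | yaw now 0.634 tilt 0.0114 j [-0.15  0.74 -0.57  2.16  0.86  0.5  -2.33]
```

View pics/a3.png

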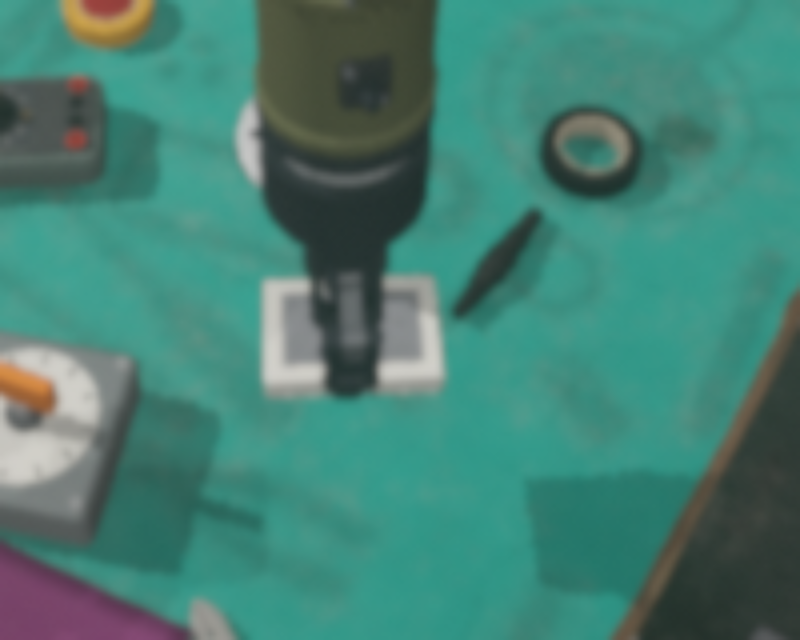

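```bash
python3 - <<'E'
from h import *
s=bot.state(); zb=s["position"][2]-.0055
for c in("scene","top"):
    p=eyes.read_camera(c); W=cloud(p)
    m=(np.abs(W[...,2]-zb-.016)<.006)&(np.hypot(W[...,0]-.41,W[...,1]-.174)<.065)
    print(c,m.sum(),rect(W[m]),W[m][:,2].mean()-zb, finder.find_in(p,"press_plate")[:1])
E
```

```text
scene 766 (array([408.2, 177.4]), array([87.6, 72.5]), 34.8) 0.015659012702942204 [{'extent': [265.2, 268.4, 313.1, 302.4], 'conf': 0.7}]
top 110 (array([378.9, 176.7]), array([41.1, 35. ]), 33.9) 0.016024420216604843 [{'extent': [206.9, 251.0, 218.1, 263.0], 'conf': 0.47}]
```

```bash
python3 - <<'E'
from h import *
go(.5405,.003,.09)
E
```

```text
GO shift cm [-0.24 21.51  2.27] turn 0 (alt 0.0 ) rows 4.3 | yaw now 0.639 tilt 0.0151 j [-0.16  0.75 -0.57  2.16  0.86  0.5  -2.33]
```

Request:
move_arm:
  plan:
    - [5, 0, 4, 0, 0]
    - [5, -0.2, 9, 0, 0]
    - [5, -0.2, 14, 0, 0]
    - [5, -0.2, 18, 1, 0]
    - [5, -0.2, 21.5, 2, 0]
    - [5, -0.2, 21.5, 2.2, 0]
    - [5, -0.2, 21.5, 2.2, 0]
    - [5, -0.2, 21.5, 2.2, 0]

```text
clock: 7.3
position: [0.5405, 0.006, 0.0913]
orientation: [0.949, 0.315, -0.007, -0.0]
force: [-0.3, 0.1, -0.9]
opening: 0.0581
```

```bash
python3 - <<'E'
from h import *
go(.5405,.003,.0275)
s=bot.state(); print(s["position"],s["opening"])
p=eyes.read_camera("scene"); W=cloud(p);zb=s["position"][2]-.0055
m=(np.abs(W[...,2]-zb-.016)<.006)&(np.hypot(W[...,0]-.535,W[...,1])<.065)
P=W[m];print(m.sum(),rect(P),P[:,2].mean()-zb); print(np.linalg.lstsq(np.c_[P[:,:2]-P[:,:2].mean(0),np.ones(len(P))],P[:,2],rcond=None)[0])
cv2.imwrite("pics/a4.png",cv2.resize(p["img"][150:310,200:400],None,fx=4,fy=4)[:,:,::-1])
E
```

```text
GO shift cm [-0.1   0.28  6.38] turn 0 (alt 0.0 ) rows 1.3 | yaw now 0.642 tilt 0.0136 j [ 0.27  0.87 -0.64  1.91  0.83  0.67 -1.82]
[0.54045308 0.00603974 0.0913393 ] 0.05811765527420249
515 (array([532.7,   8.9]), array([87.2, 70.3]), 35.4) 0.01564297378760446
[-0.00133752 -0.00776672  0.10148227]
```

View pics/a4.png

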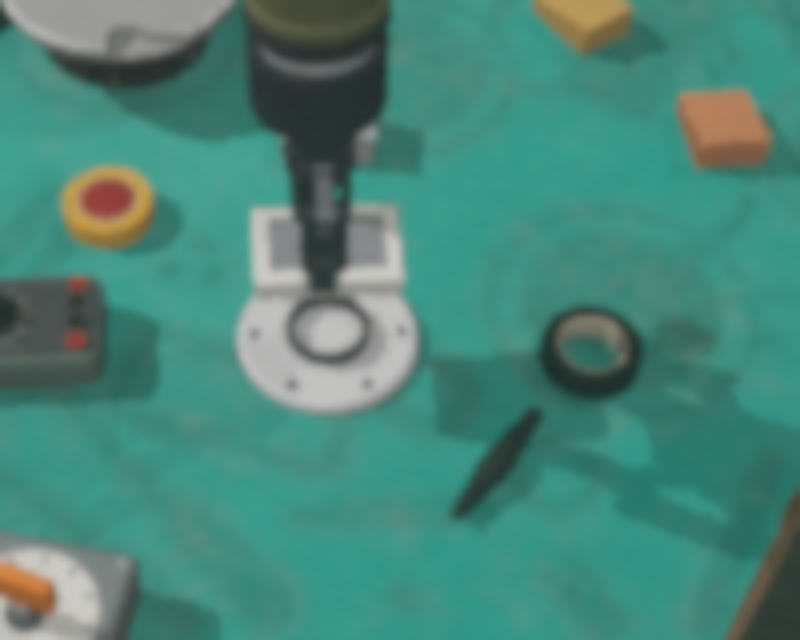

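Request:
move_arm:
  plan:
    - [5, -0.1, 0.2, 3, 0]
    - [5, -0.1, 0.3, 5, 0]
    - [5, -0.1, 0.3, 6, 0]
    - [5, -0.1, 0.3, 6.3, 0]
    - [5, -0.1, 0.3, 6.5, 0]
    - [5, -0.1, 0.3, 6.5, 0]
    - [5, -0.1, 0.3, 6.5, 0]

```text
clock: 8.05
position: [0.5422, 0.0013, 0.0275]
orientation: [0.949, 0.314, -0.006, 0.001]
force: [-0.1, -0.1, -2.5]
opening: 0.058
```

```bash
python3 - <<'E'
from h import *
go(.5405,.003,.0255)
s=bot.state(); print(s["position"],s["force"],s["opening"])
E
```

```text
GO shift cm [-0.03 -0.24  0.2 ] turn 0 (alt 0.0 ) rows 0.1 | yaw now 0.639 tilt 0.0112 j [ 0.22  0.96 -0.54  1.92  0.95  0.55 -1.92]
[0.54224185 0.00126573 0.02747077] [-0.10238242 -0.14402326 -2.49821521] 0.0579737948176856
```

Request:
move_arm:
  plan:
    - [5, 0, -0.2, 0.2, 0]
    - [5, 0, -0.2, 0.3, 0]
    - [5, 0, -0.2, 0.3, 0]
    - [6.5, 0, -0.2, 0.3, 0]
    - [7.2, 0, -0.2, 0.3, 0]
    - [7.2, 0, -0.2, 0.3, 0]
    - [7.6, 0, -0.2, 0.3, 0]
    - [7.6, 0, -0.2, 0.0, 0]
    - [7.6, 0, -0.2, -4, 0]
    - [7.6, 0, -0.2, -9, 0]
    - [7.6, 0, -0.2, -12, 0]
    - [7.6, 0, -0.2, -12, 0]

```text
clock: 9.25
position: [0.5447, 0.0043, 0.151]
orientation: [0.949, 0.314, -0.002, 0.001]
force: [0.6, 0.7, -0.4]
opening: 0.0761
```

```bash
python3 - <<'E'
from h import *
go(.403,-.310,.15,-.90)
p=eyes.read_camera("scene"); W=cloud(p)
m=(np.abs(W[...,2]-.036)<.006)&(np.hypot(W[...,0]-.535,W[...,1])<.065)
P=W[m];print(m.sum(),rect(P),P[:,2].mean()); print(np.linalg.lstsq(np.c_[P[:,:2]-P[:,:2].mean(0),np.ones(len(P))],P[:,2],rcond=None)[0])
cv2.imwrite("pics/a5.png",cv2.resize(p["img"][120:280,200:400],None,fx=4,fy=4)[:,:,::-1])
E
```

```text
GO shift cm [-30.11  16.78   0.25] turn 1.539 (alt -1.603 ) rows 10.3 | yaw now 0.639 tilt 0.0047 j [ 0.32  0.79 -0.72  1.87  0.73  0.78 -1.73]
695 (array([5.369e+02, 4.000e-01]), array([87.8, 62.9]), 35.2) 0.035304593669031104
[ 0.00449149 -0.00960958  0.03530459]
```

View pics/a5.png

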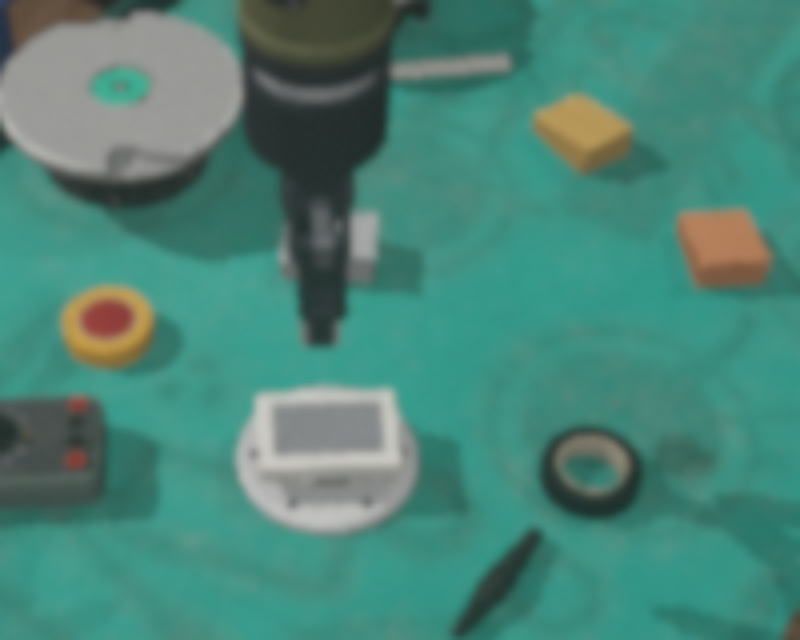

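The plate lies flat on the ring at (0.537, 0.000). Next is the copper offcut.

Request:
move_arm:
  plan:
    - [7.5, -30.1, 16.8, 0, -1.6]
    - [7.5, -30.1, 16.8, 0, -1.6]
    - [7.5, -30.1, 16.8, 0, -1.6]
    - [7.5, -30.1, 16.8, 0, -1.6]
    - [7.5, -30.1, 16.8, 0, -1.6]
    - [7.5, -30.1, 16.8, 0, -1.6]
    - [7.5, -30.1, 16.8, 0, -1.6]
    - [7.5, -30.1, 16.8, 0, -1.6]
    - [7.5, -30.1, 16.8, 0, -1.6]
    - [7.5, -30.1, 16.8, 0, -1.6]
    - [7.5, -30.1, 16.8, 0, -1.6]
    - [7.5, -30.1, 16.8, 0, -1.6]

```text
clock: 10.5
position: [0.3995, -0.3108, 0.1483]
orientation: [0.436, 0.9, -0.004, -0.006]
force: [0.4, 1.2, 0.9]
opening: 0.075
```

```bash
python3 - <<'E'
from h import *
go(.403,-.310,.0,-.90)
pics={c:eyes.read_camera(c) for c in("top","scene")}
pose("offcut_copper",pics=pics)
p=pics["scene"]; cv2.imwrite("pics/b1.png",cv2.resize(p["img"][80:240,290:490],None,fx=4,fy=4)[:,:,::-1])
E
```

```text
GO shift cm [-0.25  0.51 14.83] turn -0.002 (alt 3.139 ) rows 3.0 | yaw now 2.239 tilt 0.0139 j [ 1.18  0.91 -1.12  1.97  1.02  0.99  0.21]
offcut_copper top 0.73 c 400.8 -309.2 size 57.7 49.0 yaw -0.933 grad [-0.067  0.1  ] gyaw -0.982 zmid 22.5 px [354. 234. 377. 255.]
offcut_copper scene 0.6 c 405.0 -308.9 size 63.1 49.3 yaw -0.904 grad [-0.088  0.073] gyaw -0.695 zmid 22.6 px [370. 173. 390. 194.]
```

View pics/b1.png

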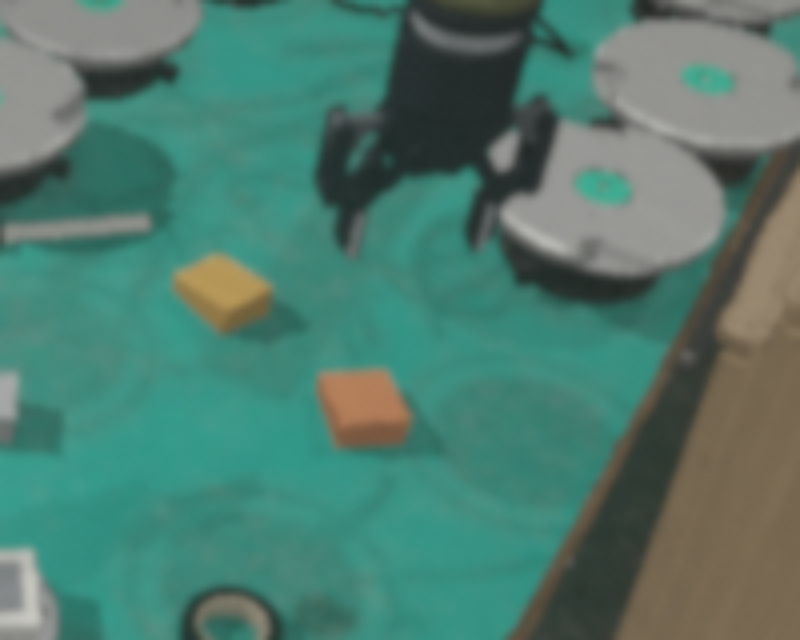

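Request:
move_arm:
  plan:
    - [7.5, -0.2, 0.5, 5, 0]
    - [7.5, -0.2, 0.5, 10, 0]
    - [7.5, -0.2, 0.5, 13, 0]
    - [7.5, -0.2, 0.5, 14.6, 0]
    - [7.5, -0.2, 0.5, 14.6, 0]
    - [7.5, -0.2, 0.5, 14.6, 0]
    - [4.0, -0.2, 0.5, 14.6, 0]
    - [4.0, -0.2, 0.5, 14.6, 0]
    - [4.0, -0.2, 0.5, 14.6, 0]
    - [4.0, -0.2, 0.5, 14.6, 0]
    - [4.0, -0.2, 0.5, 14.6, 0]
  grip_force: 60

```text
clock: 11.8
position: [0.4047, -0.3108, 0.0054]
orientation: [0.436, 0.9, -0.005, -0.003]
force: [-0.6, 0.5, 5.9]
opening: 0.0488
```

```bash
python3 - <<'E'
from h import *
s=bot.state(); print(s["position"],s["force"],s["opening"]);go(.537,0,.15,.64)
E
```

```text
[ 0.40468993 -0.3108439   0.00543826] [-0.62901864  0.47418885  5.86166488] 0.048763191094688955
GO shift cm [ 16.22  29.47 -14.79] turn -1.543 (alt 1.599 ) rows 10.3 | yaw now 2.239 tilt 0.0118 j [ 1.08  1.12 -0.93  2.02  1.35  0.85 -0.03]
```

Request:
move_arm:
  plan:
    - [4, 0, 0, -4, 0]
    - [4, 0, 0, -9, 0]
    - [4, 0, 0, -14, 0]
    - [4, 3, 5, -14.5, 0.15]
    - [4, 5, 9, -14.5, 0.3]
    - [4, 7, 13, -14.5, 0.45]
    - [4, 9, 17, -14.5, 0.6]
    - [4, 11, 21, -14.5, 0.75]
    - [4, 13, 25, -14.5, 0.9]
    - [4, 15, 28, -14.5, 1.05]
    - [4, 16.1, 29.2, -14.5, 1.2]
    - [4, 16.1, 29.2, -14.5, 1.35]

```text
clock: 13.0
position: [0.5355, 0.0025, 0.1468]
orientation: [0.896, 0.444, -0.005, -0.002]
force: [-0.3, -1.0, -3.4]
opening: 0.0481
```

```bash
python3 - <<'E'
from h import *
s=bot.state(); print(s["position"],s["force"],s["opening"]);go(.535,-.0015,.07,.64)
E
```

```text
[0.53554737 0.00249271 0.14683223] [-0.27894669 -0.99847269 -3.37556884] 0.048057057623097824
GO shift cm [-0.3   0.25  7.68] turn 0.28 (alt -2.861 ) rows 1.9 | yaw now 0.92 tilt 0.0096 j [ 0.35  0.8  -0.77  1.89  0.78  0.79 -1.5 ]
```

Request:
move_arm:
  plan:
    - [4, -0.3, 0.2, 3, 0.14]
    - [4, -0.3, 0.2, 6, 0.28]
    - [4, -0.3, 0.2, 7.7, 0.28]
    - [4, -0.3, 0.2, 7.7, 0.28]
    - [4, -0.3, 0.2, 7.7, 0.28]

```text
clock: 13.5
position: [0.534, -0.0059, 0.0695]
orientation: [0.949, 0.315, -0.006, 0.0]
force: [-0.2, 0.1, -3.2]
opening: 0.0485
```

```bash
cat >> h.py <<'E'
def look(name,c=(.537,0),zlo=0.04,fn=None,hi=.2):
    p=eyes.read_camera("scene"); W=cloud(p)
    for d in finder.silhouettes(p,name)[:2]:
        P=W[d["pixels"]]; P=P[(P[:,2]>zlo)&(P[:,2]<hi)]
        if len(P)>20: print(name,round(d["conf"],2),"n",len(P),"med",np.median(P,0).round(4),"z5/95",np.percentile(P[:,2],[3,97]).round(3),rect(P),np.round(d["extent"]))
    if fn:
        q=np.array([*c,.06,1]); q=p["world_to_cam"]@q; u=int(p["fx"]*q[0]/q[2]+p["cx"]); v=int(p["fy"]*q[1]/q[2]+p["cy"])
        cv2.imwrite(fn,cv2.resize(p["img"][max(0,v-70):v+50,max(0,u-75):u+75],None,fx=5,fy=5,interpolation=cv2.INTER_CUBIC)[:,:,::-1])
    return p
E
python3 - <<'E'
from h import *
s=bot.state(); print(s["position"],s["force"],s["opening"]);go(.535,-.0015,.0415,.64)
look("offcut_copper",fn="pics/b2.png")
E
```

```text
[ 0.53403994 -0.0058968   0.06946427] [-0.21931144  0.10173707 -3.24340738] 0.048455916999824614
GO shift cm [ 0.37 -0.29  2.79] turn 0.001 (alt -3.14 ) rows 0.6 | yaw now 0.641 tilt 0.012 j [ 0.26  0.89 -0.59  1.94  0.87  0.6  -1.84]
```

View pics/b2.png

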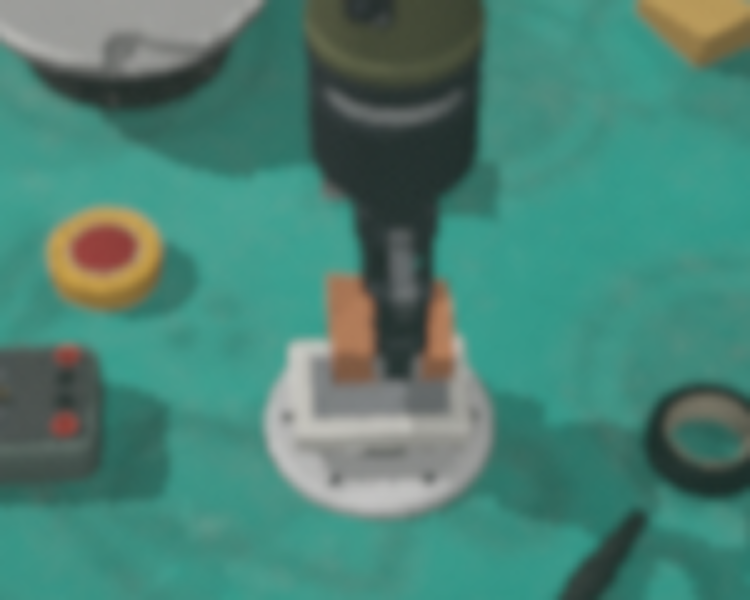

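Request:
move_arm:
  plan:
    - [4, 0.4, -0.3, 1.5, 0]
    - [4, 0.4, -0.3, 2.3, 0]
    - [4, 0.4, -0.3, 2.7, 0]
    - [4, 0.4, -0.3, 2.9, 0]
    - [4, 0.4, -0.3, 2.9, 0]
    - [4, 0.4, -0.3, 2.9, 0]

```text
clock: 14.2
position: [0.5351, -0.0016, 0.0412]
orientation: [0.949, 0.315, -0.006, 0.001]
force: [-2.5, -0.4, 6.2]
opening: 0.0484
```

```bash
python3 - <<'E'
from h import *
s=bot.state(); print(s["position"],s["force"],s["opening"]);go(.535,-.0015,.0415,.64)
E
```

```text
[ 0.53511507 -0.00163543  0.04116972] [-2.53412804 -0.35774132  6.18359048] 0.04837698685379828
GO shift cm [-0.   -0.02 -0.03] turn 0.001 (alt -3.141 ) rows 0.0 | yaw now 0.641 tilt 0.0118 j [ 0.23  0.93 -0.54  1.94  0.93  0.55 -1.89]
```

Contact shows at 6 N, so I'll release and lift.

Request:
move_arm:
  plan:
    - [5.4, 0, 0, -0.1, 0]
    - [6.0, 0, 0, -0.1, 0]
    - [6.6, 0, 0, -0.1, 0]
    - [6.8, 0, 0, -0.1, 0]
    - [6.8, 0, 0, -0.2, 0]
    - [6.8, 0, 0, -2, 0]
    - [6.8, 0, 0, -5, 0]
    - [6.8, 0, 0, -9, 0]
    - [6.8, 0, 0, -11, 0]
    - [6.8, 0, 0, -11, 0]

```text
clock: 15.2
position: [0.5383, -0.0005, 0.1526]
orientation: [0.949, 0.315, -0.003, 0.001]
force: [0.6, -0.3, 0.5]
opening: 0.0678
```

```bash
python3 - <<'E'
from h import *
look("offcut_copper",fn="pics/b3.png")
look("press_plate",zlo=.03,hi=.04)
go(.6345,-.152,.15,.535)
E
```

```text
offcut_copper 0.93 n 477 med [0.5332 0.0044 0.0566] z5/95 [0.042 0.063] (array([535.6,  -0.7]), array([60.2, 53.1]), 36.2) [270. 214. 293. 236.]
press_plate 0.93 n 284 med [0.5316 0.0142 0.0349] z5/95 [0.031 0.038] (array([5.369e+02, 4.000e-01]), array([87.7, 61.7]), 35.2) [264. 216. 301. 238.]
GO shift cm [-1.05 17.98 -0.19] turn 0.106 (alt -3.036 ) rows 3.6 | yaw now 0.641 tilt 0.0149 j [ 0.32  0.78 -0.7   1.89  0.72  0.76 -1.72]
```

View pics/b3.png

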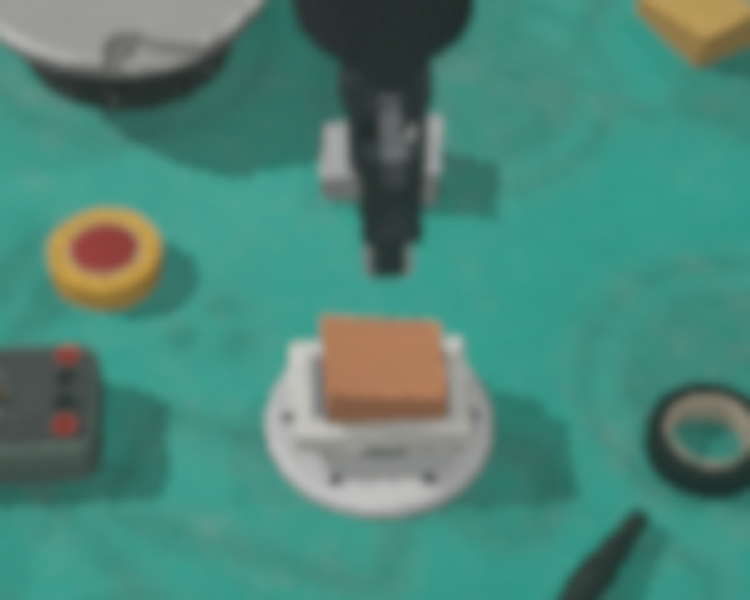

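Copper sits centred on the plate with its thick end on the left. Next is steel.

Request:
move_arm:
  plan:
    - [7.5, -1, 18, 0, 0.1]
    - [7.5, -1, 18, 0, 0.1]
    - [7.5, -1, 18, 0, 0.1]
    - [7.5, -1, 18, 0, 0.1]
    - [7.5, -1, 18, 0, 0.1]
    - [7.5, -1, 18, 0, 0.1]
    - [7.5, -1, 18, 0, 0.1]

```text
clock: 16.1
position: [0.6349, -0.1494, 0.1485]
orientation: [0.963, 0.268, -0.007, -0.0]
force: [-0.4, 1.0, 1.2]
opening: 0.0752
```

```bash
python3 - <<'E'
from h import *
pose("offcut_steel",near=(.634,-.152))
go(.6345,-.152,.008,.535)
look("offcut_steel",c=(.634,-.15),zlo=.008,fn="pics/c1.png")
E
```

```text
offcut_steel top 0.58 c 629.4 -153.6 size 58.5 43.4 yaw 0.587 grad [-0.124 -0.086] gyaw 0.604 zmid 24.0 px [303. 168. 322. 188.]
offcut_steel scene 0.88 c 635.0 -150.6 size 63.8 47.3 yaw 0.469 grad [-0.108 -0.116] gyaw 0.82 zmid 23.2 px [270. 172. 292. 190.]
GO shift cm [-1.000e-02  1.300e-01  1.415e+01] turn 0.008 (alt -3.134 ) rows 2.8 | yaw now 0.543 tilt 0.0128 j [ 0.51  0.91 -0.7   1.52  0.67  0.98 -1.42]
offcut_steel 0.77 n 345 med [ 0.6308 -0.1469  0.0223] z5/95 [0.01  0.029] (array([ 634.6, -151.5]), array([66.1, 49.3]), 29.3) [271. 175. 294. 190.]
offcut_steel 0.59 n 187 med [0.3977 0.0295 0.0147] z5/95 [0.009 0.019] (array([397.9,  26.6]), array([17.5, 88.9]), 1.2) [315. 252. 334. 280.]
```

View pics/c1.png

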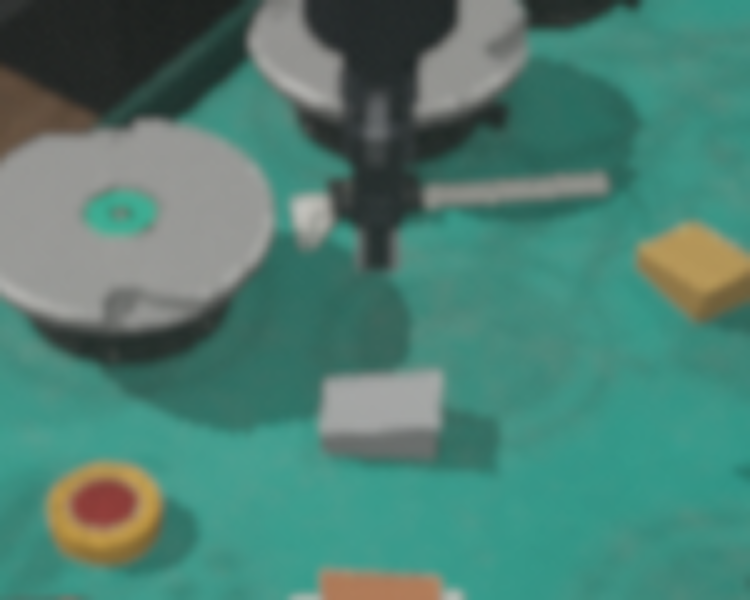

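Request:
move_arm:
  plan:
    - [7.5, 0, 0.1, 5, 0]
    - [7.5, 0, 0.1, 10, 0]
    - [7.5, 0, 0.1, 13, 0]
    - [7.5, 0, 0.1, 13.9, 0]
    - [7.5, 0, 0.1, 13.9, 0]
    - [7.5, 0, 0.1, 13.9, 0]
    - [3.4, 0, 0.1, 13.9, 0]
    - [3.4, 0, 0.1, 13.9, 0]
    - [3.4, 0, 0.1, 13.9, 0]
    - [3.4, 0, 0.1, 13.9, 0]
    - [3.4, 0, 0.1, 13.9, 0]
  grip_force: 60

```text
clock: 17.5
position: [0.6361, -0.1531, 0.0125]
orientation: [0.964, 0.267, -0.005, 0.001]
force: [-0.8, -0.6, 5.7]
opening: 0.0421
```

```bash
python3 - <<'E'
from h import *
s=bot.state(); print(s["position"],s["force"],s["opening"]);go(.536,-.0007,.16,.635)
E
```

```text
[ 0.63607891 -0.15306985  0.01246257] [-0.82679602 -0.62086149  5.72062995] 0.042124805734854665
GO shift cm [ -0.9  -18.21 -14.75] turn -0.095 (alt 3.047 ) rows 4.7 | yaw now 0.54 tilt 0.0102 j [ 0.47  1.08 -0.6   1.57  0.81  0.76 -1.53]
```

Request:
move_arm:
  plan:
    - [6, 0, 0, 0, 0]
    - [6, 0, 0, 0, 0]
    - [6, 0, 0, 0.9, 0]
    - [6, 0, 0, 0.9, 0]
    - [6, 0, 0, 0.9, 0]
    - [3.4, 0, 0, 0.9, 0]
    - [3.4, 0, 0, 0.9, 0]
    - [3.4, 0, 0, 0.9, 0]
    - [3.4, 0, 0, 0.9, 0]
    - [3.4, 0, 0, 0.9, 0]
  grip_force: 60

```text
clock: 18.5
position: [0.6349, -0.1529, 0.0016]
orientation: [0.964, 0.267, -0.006, 0.001]
force: [0.1, -0.6, 1.5]
opening: 0.0428
```

```bash
python3 - <<'E'
from h import *
s=bot.state(); print(s["position"],s["force"],s["opening"]);go(.536,-.0007,.16,.635)
E
```

```text
[ 0.63493931 -0.15289409  0.00159898] [ 0.0873548  -0.55783069  1.45100906] 0.042828117740753485
GO shift cm [ -0.84 -18.17 -15.8 ] turn -0.094 (alt 3.047 ) rows 4.8 | yaw now 0.541 tilt 0.012 j [ 0.46  1.1  -0.59  1.57  0.82  0.75 -1.54]
```

Request:
move_arm:
  plan:
    - [3.4, 0, 0, -4, 0]
    - [3.4, 0, 0, -9, 0]
    - [3.4, 0, 0, -14, 0]
    - [3.4, 0, -3, -15.8, 0]
    - [3.4, -0.4, -8, -15.8, -0.05]
    - [3.4, -0.8, -13, -15.8, -0.09]
    - [3.4, -0.8, -17, -15.8, -0.09]
    - [3.4, -0.8, -18.1, -15.8, -0.09]
    - [3.4, -0.8, -18.1, -15.8, -0.09]
    - [3.4, -0.8, -18.1, -15.8, -0.09]

```text
clock: 19.5
position: [0.5372, -0.0028, 0.1595]
orientation: [0.951, 0.309, -0.006, 0.001]
force: [0.4, -1.7, -1.0]
opening: 0.0427
```

```bash
python3 - <<'E'
from h import *
s=bot.state(); print(s["position"],s["force"],s["opening"]);go(.536,-.0007,.08,.635)
look("offcut_steel",zlo=.1,fn="pics/c2.png")
look("offcut_copper",zlo=.03,hi=.09)
E
```

```text
[ 0.53720196 -0.00279688  0.1594996 ] [ 0.41367015 -1.73283621 -1.0092947 ] 0.04269891467300109
GO shift cm [ 0.13 -0.23  7.95] turn -0.006 (alt 3.136 ) rows 1.6 | yaw now 0.629 tilt 0.0131 j [ 0.33  0.77 -0.71  1.87  0.7   0.78 -1.71]
offcut_steel 0.88 n 353 med [0.5378 0.004  0.178 ] z5/95 [0.161 0.187] (array([535.9,   1.1]), array([65.5, 49.5]), 32.9) [264. 180. 297. 200.]
offcut_copper 0.93 n 511 med [0.5326 0.0047 0.0564] z5/95 [0.037 0.063] (array([534.3,  -2.2]), array([64.3, 53.7]), 36.9) [274. 217. 296. 236.]
```

View pics/c2.png

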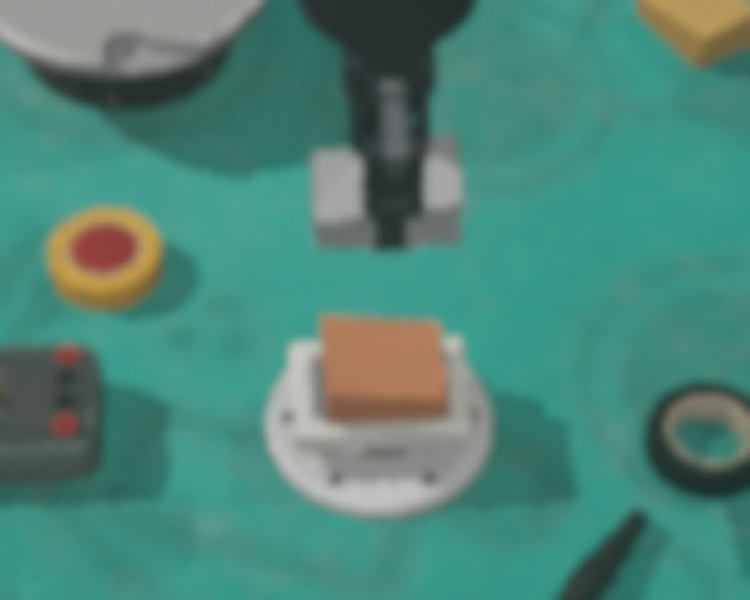

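Request:
move_arm:
  plan:
    - [3.4, 0.1, -0.2, 4, 0]
    - [3.4, 0.1, -0.2, 7, 0]
    - [3.4, 0.1, -0.2, 8.8, 0]
    - [3.4, 0.1, -0.2, 9.2, 0]
    - [3.4, 0.1, -0.2, 9.2, 0]
    - [3.4, 0.1, -0.2, 9.2, 0]

```text
clock: 20.3
position: [0.536, 0.0006, 0.0687]
orientation: [0.951, 0.31, -0.005, 0.001]
force: [0.9, 0.6, -2.0]
opening: 0.0427
```

```bash
python3 - <<'E'
from h import *
s=bot.state(); print(s["position"],s["force"],s["opening"]);go(.536,-.0007,.0605,.635)
E
```

```text
[0.53601455 0.00062675 0.0686544 ] [ 0.94926098  0.61220986 -1.97808093] 0.04268072480592779
GO shift cm [-0.07  0.11  0.82] turn -0.005 (alt 3.137 ) rows 0.2 | yaw now 0.63 tilt 0.0107 j [ 0.25  0.89 -0.58  1.93  0.87  0.6  -1.86]
```

Request:
move_arm:
  plan:
    - [3.4, -0.1, 0.1, 0.2, 0]
    - [3.4, -0.1, 0.1, 0.4, 0]
    - [3.4, -0.1, 0.1, 0.6, 0]
    - [3.4, -0.1, 0.1, 0.75, 0]
    - [3.4, -0.1, 0.1, 0.75, 0]
    - [3.4, -0.1, 0.1, 0.75, 0]
  grip_force: 22

```text
clock: 20.9
position: [0.5376, 0.0006, 0.0626]
orientation: [0.951, 0.31, -0.003, 0.001]
force: [-0.1, 0.1, 11.4]
opening: 0.0428
```

```bash
python3 - <<'E'
from h import *
s=bot.state(); print(s["position"],s["force"],s["opening"]);go(.536,-.0007,.0605,.635)
look("offcut_steel",zlo=.055,fn="pics/c3.png")
E
```

```text
[0.53757781 0.00061408 0.06258868] [-0.10619746  0.058039   11.39883281] 0.04278076791925881
GO shift cm [-0.2   0.01  0.21] turn -0.004 (alt 3.138 ) rows 0.1 | yaw now 0.631 tilt 0.0058 j [ 0.25  0.9  -0.57  1.94  0.89  0.58 -1.87]
offcut_steel 0.6 n 255 med [0.5391 0.0063 0.0818] z5/95 [0.065 0.091] (array([528.8,  14.4]), array([66.3, 69.3]), 31.6) [267. 208. 296. 228.]
```

View pics/c3.png

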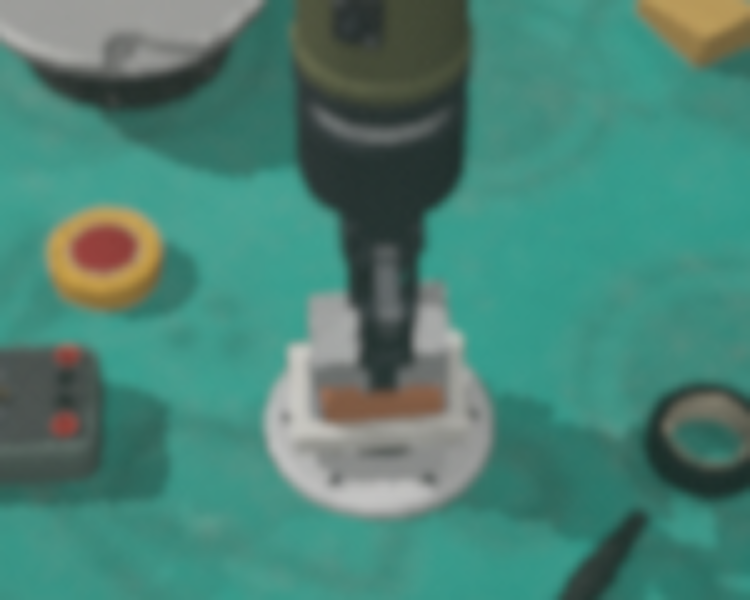

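Request:
move_arm:
  plan:
    - [3.4, -0.1, 0, 0.15, 0]
    - [3.4, -0.1, 0, 0.25, 0]
    - [3.4, -0.1, 0, 0.25, 0]
    - [4.8, -0.1, 0, 0.2, 0]
    - [5.4, -0.1, 0, 0.1, 0]
    - [6, -0.1, 0, 0, 0]
    - [6.4, -0.1, 0, 0, 0]
    - [6.4, -0.1, 0, -0.5, 0]
    - [6.4, -0.1, 0, -3, 0]
    - [6.4, -0.1, 0, -7, 0]
    - [6.4, -0.1, 0, -11, 0]
    - [6.4, -0.1, 0, -11, 0]

```text
clock: 22.2
position: [0.5383, 0.0005, 0.1751]
orientation: [0.951, 0.31, -0.002, 0.001]
force: [0.9, 0.2, 0.4]
opening: 0.0638
```

```bash
python3 - <<'E'
from h import *
s=bot.state(); print(s["position"],s["force"],s["opening"])
look("offcut_steel",zlo=.055,fn="pics/c4.png")
look("offcut_copper",zlo=.03,hi=.09)
look("press_plate",zlo=.03,hi=.04)
pose("offcut_brass",near=(.54,-.36))
go(.5425,-.3637,.16,-.43)
E
```

```text
[5.38341214e-01 5.29380011e-04 1.75079205e-01] [0.90910819 0.16505064 0.42645661] 0.06377303154233947
offcut_steel 0.87 n 557 med [0.5281 0.0007 0.08  ] z5/95 [0.06  0.083] (array([531.8,  -4.2]), array([70.4, 46.8]), 34.0) [268. 208. 301. 227.]
offcut_copper 0.49 n 153 med [0.5267 0.0221 0.0502] z5/95 [0.038 0.061] (array([524.9,  21. ]), array([57.7, 16.8]), 24.1) [272. 226. 291. 237.]
press_plate 0.55 n 262 med [0.5416 0.0202 0.0353] z5/95 [0.031 0.039] (array([535.9,   1.8]), array([87.3, 62.4]), 34.5) [265. 216. 301. 240.]
offcut_brass top 0.59 c 562.8 -380.7 size 41.0 19.7 yaw 0.665 grad [-0.364  0.227] gyaw -0.557 zmid 19.3 px [377. 187. 387. 199.]
offcut_brass scene 0.83 c 543.9 -362.2 size 63.3 49.4 yaw -0.471 grad [-0.132  0.015] gyaw -0.113 zmid 22.4 px [334. 144. 360. 164.]
GO shift cm [-20.77  29.76   1.13] turn 1.061 (alt -2.081 ) rows 7.3 | yaw now 0.631 tilt 0.0138 j [ 0.34  0.75 -0.73  1.87  0.69  0.8  -1.7 ]
```

View pics/c4.png

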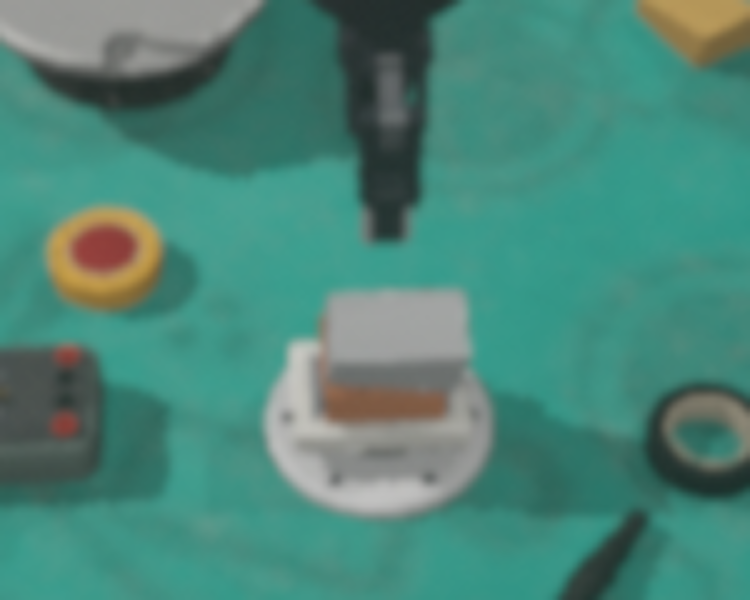

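Steel slid a few mm down the slope but lies with its top level. I'll check whether it creeps while I move to the brass.

Request:
move_arm:
  plan:
    - [7.5, -20.8, 29.8, 1, -2.08]
    - [7.5, -20.8, 29.8, 1, -2.08]
    - [7.5, -20.8, 29.8, 1, -2.08]
    - [7.5, -20.8, 29.8, 1, -2.08]
    - [7.5, -20.8, 29.8, 1, -2.08]
    - [7.5, -20.8, 29.8, 1, -2.08]
    - [7.5, -20.8, 29.8, 1, -2.08]
    - [7.5, -20.8, 29.8, 1, -2.08]
    - [7.5, -20.8, 29.8, 1, -2.08]
    - [7.5, -20.8, 29.8, 1, -2.08]
    - [7.5, -20.8, 29.8, 1, -2.08]
    - [7.5, -20.8, 29.8, 1, -2.08]

```text
clock: 23.9
position: [0.5426, -0.3644, 0.1614]
orientation: [0.363, 0.932, -0.004, -0.005]
force: [0.9, 1.2, 0.2]
opening: 0.0751
```

```bash
python3 - <<'E'
from h import *
go(.543,-.363,.15,-.43)
look("offcut_steel",zlo=.055,fn="pics/d1.png")
p=eyes.read_camera("top"); W=cloud(p)
m=(np.abs(W[...,2]-.082)<.008)&(np.hypot(W[...,0]-.535,W[...,1])<.07); print("top",m.sum(),rect(W[m]),W[m][:,2].mean())
pose("offcut_brass",near=(.54,-.36))
E
```

```text
GO shift cm [0.05 0.14 1.14] turn -0.314 (alt 2.828 ) rows 2.1 | yaw now 2.398 tilt 0.0131 j [ 1.03  1.05 -1.14  1.5   0.98  1.25  0.57]
offcut_steel 0.84 n 558 med [0.527  0.0012 0.08  ] z5/95 [0.059 0.083] (array([531.5,  -3.7]), array([70.3, 47. ]), 33.1) [269. 206. 297. 232.]
top 295 (array([529.6,  -5.7]), array([67.3, 44. ]), 35.4) 0.08083799820810707
offcut_brass top none
offcut_brass scene 0.64 c 543.5 -364.3 size 63.9 48.8 yaw -0.407 grad [-0.133  0.026] gyaw -0.191 zmid 22.7 px [333. 143. 361. 166.]
```

View pics/d1.png

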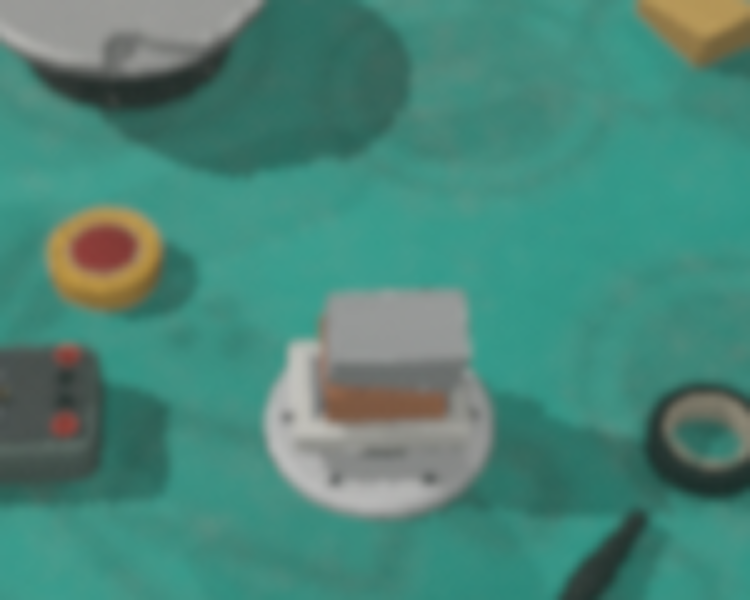

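The stack is steady, with no creep. Now I'll grasp the brass.

Request:
move_arm:
  plan:
    - [7.5, 0, 0.1, 3, -0.1]
    - [7.5, 0, 0.1, 6, -0.2]
    - [7.5, 0, 0.1, 9, -0.31]
    - [7.5, 0, 0.1, 9, -0.31]
    - [7.5, 0, 0.1, 9, -0.31]
  grip_force: 60

```text
clock: 24.75
position: [0.5427, -0.3637, 0.0724]
orientation: [0.22, 0.976, -0.003, -0.005]
force: [0.3, 0.2, 1.0]
opening: 0.0751
```

```bash
python3 - <<'E'
from h import *
go(.543,-.363,.002,-.43)
look("offcut_brass",c=(.543,-.36),zlo=.008,fn="pics/d2.png")
E
```

```text
GO shift cm [-0.05  0.13  7.04] turn -0.013 (alt 3.128 ) rows 1.4 | yaw now 2.698 tilt 0.012 j [ 1.03  1.17 -1.12  1.55  1.13  1.18  0.79]
offcut_brass 0.66 n 242 med [ 0.5371 -0.3554  0.0214] z5/95 [0.01  0.028] (array([ 542. , -360.9]), array([44.1, 60.8]), 67.2) [334. 144. 359. 164.]
```

View pics/d2.png

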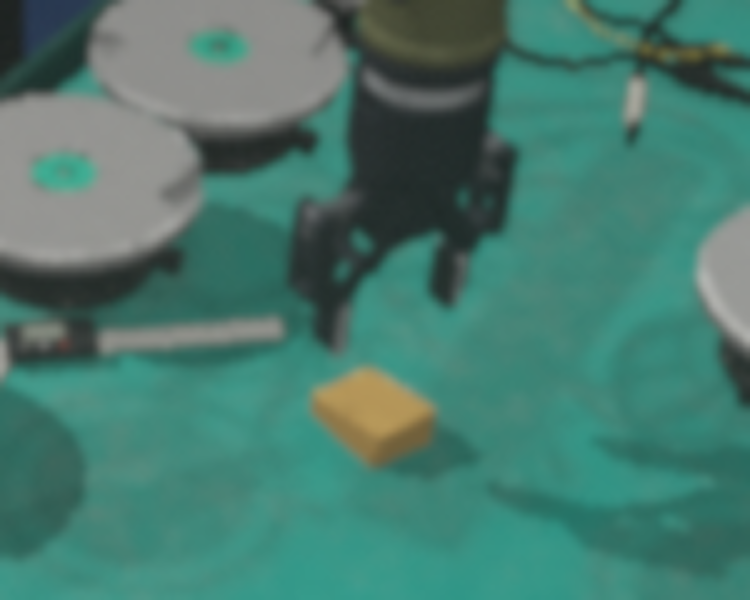

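Request:
move_arm:
  plan:
    - [7.5, 0, 0.1, 4, -0.01]
    - [7.5, 0, 0.1, 6.4, -0.01]
    - [7.5, 0, 0.1, 7.1, -0.01]
    - [7.5, 0, 0.1, 7.1, -0.01]
    - [7.5, 0, 0.1, 7.1, -0.01]
    - [3.6, 0, 0.1, 7.1, -0.01]
    - [3.6, 0, 0.1, 7.1, -0.01]
    - [3.6, 0, 0.1, 7.1, -0.01]
    - [3.6, 0, 0.1, 7.1, -0.01]
    - [3.6, 0, 0.1, 7.1, -0.01]
  grip_force: 60

```text
clock: 25.85
position: [0.543, -0.3639, 0.0027]
orientation: [0.213, 0.977, -0.004, -0.004]
force: [-1.0, -0.4, 4.9]
opening: 0.0447
```

```bash
python3 - <<'E'
from h import *
s=bot.state(); print(s["position"],s["force"],s["opening"]);go(.533,-.002,.17,.62)
E
```

```text
[ 0.54301101 -0.36385366  0.0027176 ] [-0.96170605 -0.39997419  4.8984837 ] 0.04472852587077776
GO shift cm [ 16.11  32.31 -16.94] turn -1.05 (alt 2.091 ) rows 8.0 | yaw now 2.711 tilt 0.0112 j [ 1.01  1.26 -1.07  1.56  1.22  1.11  0.75]
```

Request:
move_arm:
  plan:
    - [3.6, 0, 0, -4, 0]
    - [3.6, 0, 0, -9, 0]
    - [3.6, 0, 0, -14, 0]
    - [3.6, 1, 2, -17.5, 0.14]
    - [3.6, 3, 6, -17.5, 0.28]
    - [3.6, 5, 10, -17.5, 0.42]
    - [3.6, 7, 14, -17.5, 0.56]
    - [3.6, 9, 18, -17.5, 0.7]
    - [3.6, 11, 22, -17.5, 0.84]
    - [3.6, 13, 26, -17.5, 0.98]
    - [3.6, 15, 30, -17.5, 1.12]
    - [3.6, 16.1, 32.3, -17.5, 1.26]

```text
clock: 27.05
position: [0.5315, 0.0033, 0.175]
orientation: [0.748, 0.664, -0.005, -0.003]
force: [0.1, -0.2, -3.0]
opening: 0.0447
```

```bash
python3 - <<'E'
from h import *
s=bot.state(); print(s["position"],s["force"],s["opening"]);go(.533,-.002,.15,.62)
E
```

```text
[0.5315238  0.00331638 0.17500742] [ 0.11771559 -0.22050543 -3.01196234] 0.04473164671940595
GO shift cm [-0.5   0.24  2.5 ] turn 0.831 (alt -2.31 ) rows 5.5 | yaw now 1.451 tilt 0.0111 j [ 0.44  0.81 -0.94  1.87  0.82  0.92 -1.02]
```

Request:
move_arm:
  plan:
    - [3.6, -0.5, 0.2, 1, 0.14]
    - [3.6, -0.5, 0.2, 2, 0.28]
    - [3.6, -0.5, 0.2, 2.5, 0.42]
    - [3.6, -0.5, 0.2, 2.5, 0.56]
    - [3.6, -0.5, 0.2, 2.5, 0.7]
    - [3.6, -0.5, 0.2, 2.5, 0.83]
    - [3.6, -0.5, 0.2, 2.5, 0.83]
    - [3.6, -0.5, 0.2, 2.5, 0.83]
    - [3.6, -0.5, 0.2, 2.5, 0.83]

```text
clock: 27.95
position: [0.5333, -0.0071, 0.1493]
orientation: [0.952, 0.307, -0.006, 0.0]
force: [-0.9, 0.5, -2.9]
opening: 0.0446
```

```bash
python3 - <<'E'
from h import *
s=bot.state(); print(s["position"],s["force"],s["opening"]);go(.533,-.002,.086,.62)
look("offcut_brass",zlo=.1,fn="pics/d3.png")
p=look("offcut_steel",zlo=.055,hi=.09)
W=cloud(p);m=(np.abs(W[...,2]-.082)<.006)&(np.hypot(W[...,0]-.535,W[...,1])<.07);P=W[m]
A=np.c_[P[:,:2]-P[:,:2].mean(0),np.ones(len(P))]; print(np.linalg.lstsq(A,P[:,2],rcond=None)[0])
E
```

```text
[ 0.53327445 -0.00713146  0.14929601] [-0.89211638  0.49216289 -2.92865749] 0.0445788542422517
GO shift cm [ 0.36 -0.41  6.33] turn 0.004 (alt -3.138 ) rows 1.3 | yaw now 0.624 tilt 0.0127 j [ 0.33  0.78 -0.7   1.89  0.72  0.75 -1.73]
offcut_brass 0.88 n 228 med [0.5377 0.0011 0.1679] z5/95 [0.153 0.175] (array([532.2,  -4.7]), array([59.4, 46.6]), 33.7) [274. 181. 302. 203.]
offcut_steel 0.68 n 531 med [0.528 0.001 0.08 ] z5/95 [0.061 0.083] (array([530.6,  -4.5]), array([67.6, 47.9]), 33.8) [270. 208. 298. 231.]
[ 0.00402378 -0.01693493  0.08063555]
```

View pics/d3.png

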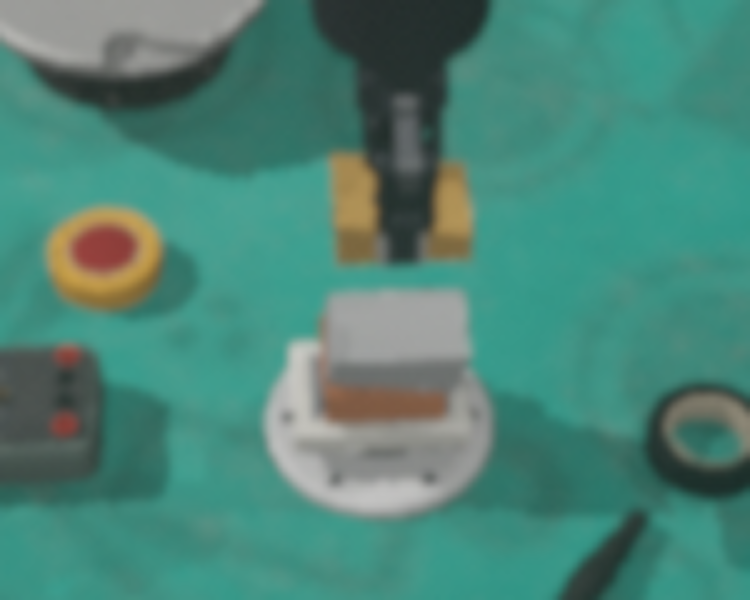

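Request:
move_arm:
  plan:
    - [3.6, 0.3, -0.4, 3, 0]
    - [3.6, 0.3, -0.4, 5.2, 0]
    - [3.6, 0.3, -0.4, 6.0, 0]
    - [3.6, 0.3, -0.4, 6.2, 0]
    - [3.6, 0.3, -0.4, 6.2, 0]
    - [3.6, 0.3, -0.4, 6.2, 0]

```text
clock: 28.75
position: [0.5337, -0.0023, 0.0883]
orientation: [0.952, 0.306, -0.005, 0.001]
force: [1.1, 0.6, -2.2]
opening: 0.0448
```

```bash
python3 - <<'E'
from h import *
s=bot.state(); print(s["position"],s["force"],s["opening"]);go(.533,-.002,.084,.62)
E
```

```text
[ 0.53366525 -0.00229381  0.08826497] [ 1.10230506  0.63717294 -2.15211014] 0.04484530691515308
GO shift cm [-0.03 -0.06  0.43] turn 0.002 (alt -3.14 ) rows 0.1 | yaw now 0.622 tilt 0.0107 j [ 0.27  0.86 -0.61  1.93  0.83  0.63 -1.83]
```

Request:
move_arm:
  plan:
    - [3.6, 0, 0, 0.2, 0]
    - [3.6, 0, 0, 0.35, 0]
    - [3.6, 0, 0, 0.4, 0]
    - [3.6, 0, 0, 0.4, 0]
    - [3.6, 0, 0, 0.4, 0]

```text
clock: 29.25
position: [0.5334, -0.0022, 0.084]
orientation: [0.952, 0.306, -0.005, 0.001]
force: [-0.6, 0.5, 5.8]
opening: 0.0447
```

```bash
python3 - <<'E'
from h import *
s=bot.state(); print(s["position"],s["force"],s["opening"])
look("offcut_brass",zlo=.085,fn="pics/d4.png")
E
```

```text
[ 0.53341464 -0.00221933  0.08400352] [-0.56215455  0.50567007  5.7951093 ] 0.044686965740087986
offcut_brass 0.66 n 268 med [0.5336 0.0043 0.1018] z5/95 [0.088 0.11 ] (array([520.8,  14. ]), array([61.8, 84.5]), 36.1) [272. 202. 301. 225.]
```

View pics/d4.png

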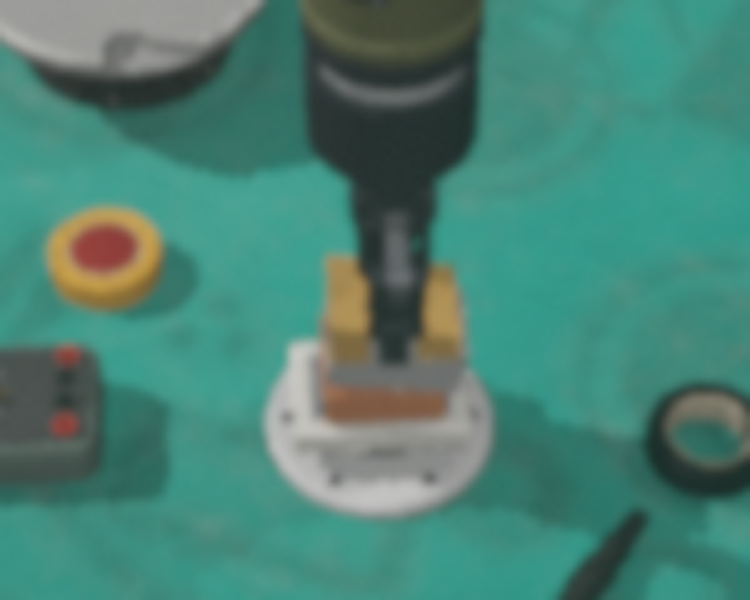

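Brass is seated on steel. I'll ease the grip and release.

Request:
move_arm:
  plan:
    - [4.9, 0, 0, 0, 0]
    - [5.4, 0, 0, -0.1, 0]
    - [5.8, 0, 0, -0.1, 0]
    - [6.4, 0, 0, -0.1, 0]
    - [6.4, 0, 0, -0.1, 0]
    - [6.4, 0, 0, -0.8, 0]
    - [6.4, 0, 0, -3, 0]
    - [6.4, 0, 0, -7, 0]
    - [6.4, 0, 0, -10, 0]
    - [6.4, 0, 0, -10, 0]
  grip_force: 22

```text
clock: 30.35
position: [0.5366, -0.0009, 0.1876]
orientation: [0.952, 0.306, -0.002, 0.001]
force: [0.9, 0.4, -0.5]
opening: 0.0641
```

```bash
python3 - <<'E'
from h import *
s=bot.state(); print(s["position"],s["force"],s["opening"])
look("offcut_brass",zlo=.085,fn="pics/d5.png"); look("offcut_steel",zlo=.055,hi=.09); look("press_plate",zlo=.03,hi=.04)
go(.5535,.270,.16,.22)
E
```

```text
[ 0.53659792 -0.00088566  0.18755558] [ 0.89001233  0.36427793 -0.47017442] 0.06410219840040278
offcut_brass 0.93 n 502 med [0.5304 0.003  0.1025] z5/95 [0.088 0.109] (array([532.3,  -2.9]), array([61.9, 48.9]), 37.0) [271. 200. 300. 222.]
offcut_steel 0.6 n 162 med [0.517  0.0106 0.0696] z5/95 [0.057 0.081] (array([520.4,  10.2]), array([68.6, 15.5]), 38.7) [269. 218. 299. 230.]
press_plate 0.65 n 256 med [0.5419 0.0173 0.0352] z5/95 [0.031 0.038] (array([536. ,   1.7]), array([87.3, 60.1]), 34.4) [263. 217. 301. 238.]
GO shift cm [ 17.54 -20.94   2.06] turn 0.402 (alt -2.74 ) rows 5.5 | yaw now 0.622 tilt 0.0148 j [ 0.35  0.73 -0.74  1.86  0.66  0.82 -1.69]
```

View pics/d5.png

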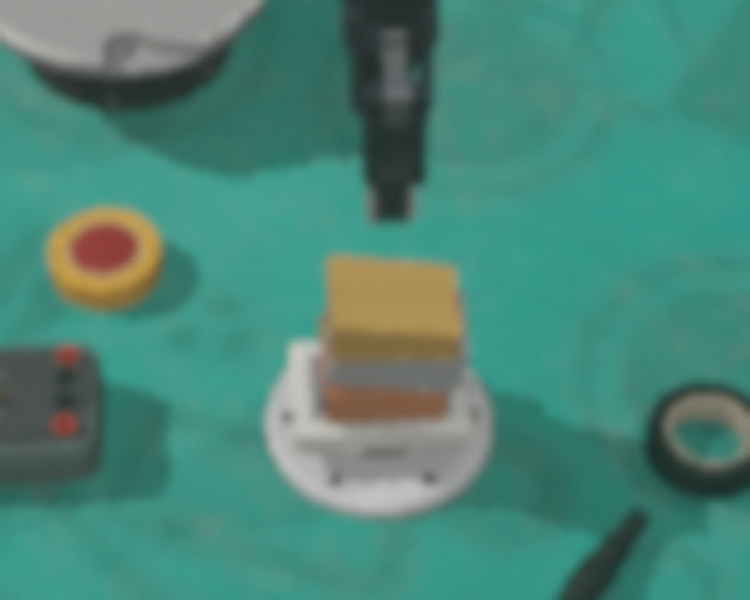

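The pile stands with brass level at (0.532, -0.003). Next I'll go above the timer, turning back about half a turn first.

Request:
move_arm:
  plan:
    - [7, 4, -4.5, 0, -0.14]
    - [7, 8, -9, 0, -0.28]
    - [7, 12, -14, 0, -0.42]
    - [7, 16, -18, 0, -0.56]
    - [7, 17.5, -20.9, 0, -0.7]
    - [7, 17.5, -20.9, 0, -0.84]
    - [7, 17.5, -20.9, 0, -0.98]
    - [7, 17.5, -20.9, 0, -1.12]
    - [7, 17.5, -20.9, 0, -1.26]
    - [7, 17.5, -20.9, 0, -1.4]
    - [7, 17.5, -20.9, 0, -1.54]
    - [7, 17.5, -20.9, 0, -1.68]

```text
clock: 31.85
position: [0.554, 0.2694, 0.1805]
orientation: [0.405, 0.914, -0.005, -0.005]
force: [0.6, 0.4, -0.3]
opening: 0.07
```

```bash
python3 - <<'E'
from h import *
go(.5535,.270,.12,.22)
E
```

```text
GO shift cm [0.05 0.08 6.05] turn -1.054 (alt 2.088 ) rows 7.0 | yaw now 2.308 tilt 0.0146 j [ 0.01  0.96 -1.1   1.6   0.91  1.18 -0.57]
```

Request:
move_arm:
  plan:
    - [7, 0, 0.1, 0, -0.15]
    - [7, 0, 0.1, 0, -0.3]
    - [7, 0, 0.1, 0, -0.45]
    - [7, 0, 0.1, 0, -0.6]
    - [7, 0, 0.1, 0, -0.75]
    - [7, 0, 0.1, 0, -0.9]
    - [7, 0, 0.1, 0, -1.05]
    - [7, 0, 0.1, 0, -1.05]
    - [7, 0, 0.1, 0, -1.05]

```text
clock: 32.75
position: [0.5549, 0.2703, 0.1809]
orientation: [-0.103, 0.995, -0.002, -0.007]
force: [0.4, -0.2, -0.8]
opening: 0.0698
```

```bash
cat >> h.py <<'E'
def key(fn=None,c=("scene","top")):
    for n in c:
        p=eyes.read_camera(n); W=cloud(p); im=p["img"].astype(int)
        m=(im[...,0]>150)&(im[...,2]<110)&(im[...,0]-im[...,2]>70)&(np.hypot(W[...,0]-.5535,W[...,1]-.27)<.045)&(W[...,2]>.055)&(W[...,2]<.1)
        mt=m&(W[...,2]>.077)
        if mt.sum()>8:
            P=W[mt]; q=(P[:,:2]-P[:,:2].mean(0)); v=np.linalg.svd(q,full_matrices=False)[2][0]
            print("key",n,mt.sum(),rect(P),"yaw",round(float(np.arctan2(v[1],v[0])%np.pi),3),"of",p["shot"])
        else: print("key",n,"few",mt.sum())
        if fn and n=="scene":
            cv2.imwrite(fn,cv2.resize(p["img"][230:350,130:280],None,fx=5,fy=5,interpolation=cv2.INTER_CUBIC)[:,:,::-1])
E
python3 - <<'E'
from h import *
key("pics/e1.png")
go(.5535,.270,.054,.22)
E
```

```text
key scene 96 (array([554.7, 271.9]), array([41.,  8.]), 11.0) yaw 0.188 of 42
key top 38 (array([552.5, 269.3]), array([38.5,  8.6]), 12.7) yaw 0.239 of 43
GO shift cm [1.000e-02 3.000e-02 1.274e+01] turn -0.012 (alt 3.129 ) rows 2.5 | yaw now -2.934 tilt 0.0131 j [ 0.06  1.06 -1.3   1.6   1.04  1.33  0.38]
```

View pics/e1.png

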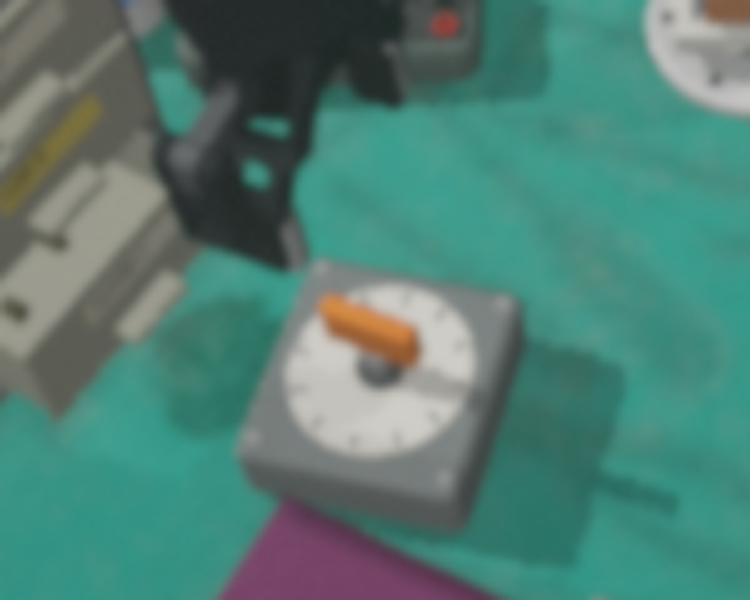

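```bash
python3 - <<'E'
from h import *
p=eyes.read_camera("scene"); W=cloud(p)
r=np.hypot(W[...,0]-.5535,W[...,1]-.27); v=(W[...,2]>.045)&(W[...,2]<.16)&(r>.05)&(W[...,1]>.15)&(W[...,0]<.9)
i=np.where(v,r,9).argsort(axis=None)[:5]; print(r.flat[i],W.reshape(-1,3)[i])
E
```

```text
[0.12155173 0.12202317 0.12229629 0.12253568 0.12254104] [[0.67460271 0.28043818 0.05754473]
 [0.67552198 0.27054083 0.05591014]
 [0.67568041 0.27532263 0.04974318]
 [0.67522542 0.28406824 0.05362209]
 [0.67600784 0.27285226 0.04614616]]
```

Request:
move_arm:
  plan:
    - [7, 0, 0, 4, 0]
    - [7, 0, 0, 8, 0]
    - [7, 0, 0, 11, 0]
    - [7, 0, 0, 12.7, 0]
    - [7, 0, 0, 12.7, 0]
    - [7, 0, 0, 12.7, 0]
    - [0.4, 0, 0, 12.7, 0]
    - [0.4, 0, 0, 12.7, 0]
    - [0.4, 0, 0, 12.7, 0]
    - [0.4, 0, 0, 12.7, 0]
    - [0.4, 0, 0, 12.7, 0]
    - [0.4, 0, 0, 12.7, 0]
  grip_force: 60

```text
clock: 34.1
position: [0.554, 0.2703, 0.0555]
orientation: [-0.105, 0.994, -0.001, -0.006]
force: [-0.2, 0.1, 3.5]
opening: 0.0093
```

Request:
move_arm:
  plan:
    - [0.4, 0, 0, 0, 0.14]
    - [0.4, 0, 0, 0, 0.28]
    - [0.4, 0, 0, 0, 0.42]
    - [0.4, 0, 0, 0, 0.56]
    - [0.4, 0, 0, 0, 0.7]
    - [0.4, 0, 0, 0, 0.84]
    - [0.4, 0, 0, 0, 0.98]
    - [0.4, 0, 0, 0, 1.12]
    - [0.4, 0, 0, 0, 1.26]
    - [0.4, 0, 0, 0, 1.4]
    - [0.4, 0, 0, 0, 1.4]
    - [0.4, 0, 0, 0, 1.4]

```text
clock: 35.3
position: [0.5552, 0.2726, 0.0555]
orientation: [0.56, 0.829, -0.002, -0.004]
force: [2.7, 4.2, -0.6]
opening: 0.0092
```

```bash
python3 - <<'E'
from h import *
s=bot.state(); print(s["force"],s["moment"],s["opening"],s["position"]);go(.5535,.270,.054,.22);key("pics/e2.png")
E
```

```text
[ 2.70461336  4.21889911 -0.56921841] [ 1.26031003 -0.72904343 -0.10274717] 0.009247939911812598 [0.55515928 0.27255114 0.05550448]
GO shift cm [-0.18 -0.25  0.15] turn -1.408 (alt 1.733 ) rows 9.4 | yaw now 1.953 tilt 0.0086 j [-0.03  1.12 -1.01  1.67  1.1   1.02 -1.05]
key scene 15 (array([549.3, 286.7]), array([ 4.7, 10.1]), 29.6) yaw 2.035 of 45
key top few 7
```

View pics/e2.png

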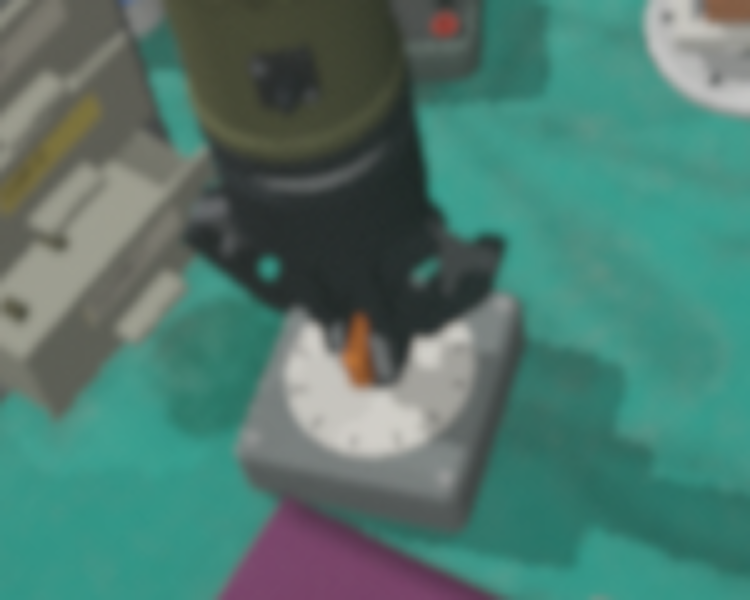

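The key follows the gripper. I'll continue the stroke.

Request:
move_arm:
  plan:
    - [0.4, -0.1, -0.1, 0, 0.14]
    - [0.4, -0.1, -0.1, 0, 0.28]
    - [0.4, -0.1, -0.1, 0, 0.42]
    - [0.4, -0.1, -0.1, 0, 0.56]
    - [0.4, -0.1, -0.1, 0, 0.7]
    - [0.4, -0.1, -0.1, 0, 0.84]
    - [0.4, -0.1, -0.1, 0, 0.98]
    - [0.4, -0.1, -0.1, 0, 1.12]
    - [0.4, -0.1, -0.1, 0, 1.26]
    - [0.4, -0.1, -0.1, 0, 1.4]
    - [0.4, -0.1, -0.1, 0, 1.4]
    - [0.4, -0.1, -0.1, 0, 1.4]

```text
clock: 36.6
position: [0.5574, 0.2717, 0.0556]
orientation: [0.962, 0.273, -0.002, -0.002]
force: [8.8, 5.3, -6.1]
opening: 0.0091
```

```bash
python3 - <<'E'
from h import *
s=bot.state(); print(s["force"],s["moment"],s["opening"],s["position"]);go(.5535,.270,.054,.22);key("pics/e3.png")
E
```

```text
[ 8.83310475  5.2634743  -6.06157868] [ 1.25278058 -2.09906669 -0.1392171 ] 0.009077547413932501 [0.55744322 0.27166079 0.05556141]
GO shift cm [-0.42 -0.07  0.16] turn 0.333 (alt -2.809 ) rows 2.2 | yaw now 0.553 tilt 0.0044 j [-0.13  1.03 -0.75  1.68  0.91  0.82 -2.32]
key scene 24 (array([540.4, 264.9]), array([11.2,  4.9]), 22.3) yaw 0.487 of 47
key top 18 (array([542.8, 263.4]), array([17.8,  6.5]), 41.7) yaw 0.725 of 48
```

Request:
move_arm:
  plan:
    - [8, 0, 0, 0, 0]
    - [8, 0, 0, 0, 0]
    - [8, 0, 0, 0, 0]
    - [8, -0.4, -0.1, 0, 0]
    - [8, -0.4, -0.1, 0, -0.14]
    - [8, -0.4, -0.1, 0, -0.29]
    - [8, -0.4, -0.1, 0, -0.44]
    - [8, -0.4, -0.1, 0, -0.59]
    - [8, -0.4, -0.1, 0, -0.74]
    - [8, -0.4, -0.1, 0, -0.89]
    - [8, -0.4, -0.1, 0, -1.04]
    - [8, -0.4, -0.1, 0, -1.19]

```text
clock: 37.9
position: [0.5488, 0.2669, 0.0547]
orientation: [0.642, 0.767, -0.006, -0.003]
force: [0.5, 0.4, 0.8]
opening: 0.0803
```

```bash
python3 - <<'E'
from h import *
s=bot.state(); print(s["force"],s["opening"],s["position"]);go(.5535,.270,.054,.553);key("pics/e4.png")
E
```

```text
[0.52493981 0.35869059 0.81255625] 0.08027399066710603 [0.54875171 0.26690298 0.05473762]
GO shift cm [0.22 0.52 0.07] turn 1.195 (alt -1.946 ) rows 8.0 | yaw now 1.748 tilt 0.0132 j [-0.03  1.11 -0.98  1.7   1.08  1.   -1.26]
key scene 86 (array([555.1, 272.7]), array([39.2,  8. ]), 31.4) yaw 0.516 of 49
key top few 0
```

View pics/e4.png

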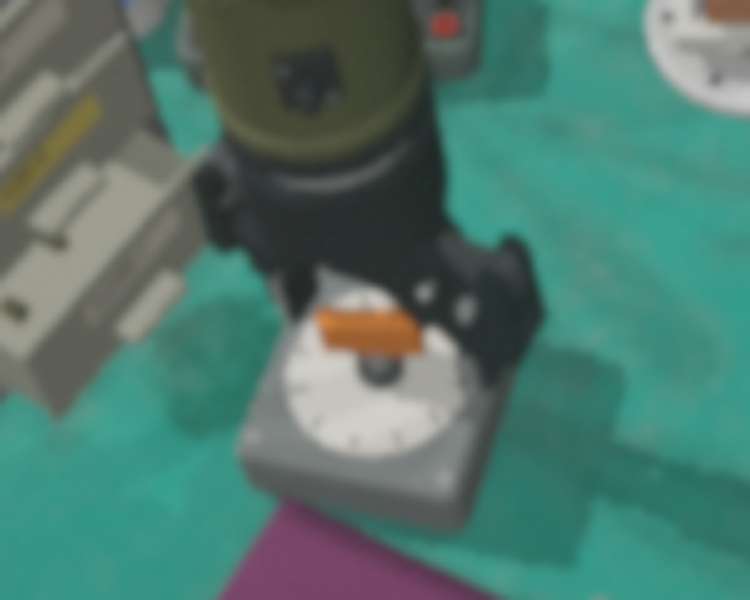

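Request:
move_arm:
  plan:
    - [8, 0.2, 0.5, 0, -0.15]
    - [8, 0.2, 0.5, 0, -0.3]
    - [8, 0.2, 0.5, 0, -0.45]
    - [8, 0.2, 0.5, 0, -0.6]
    - [8, 0.2, 0.5, 0, -0.75]
    - [8, 0.2, 0.5, 0, -0.9]
    - [8, 0.2, 0.5, 0, -1.05]
    - [8, 0.2, 0.5, 0, -1.2]
    - [8, 0.2, 0.5, 0, -1.35]
    - [8, 0.2, 0.5, 0, -1.5]
    - [8, 0.2, 0.5, 0, -1.65]
    - [8, 0.2, 0.5, 0, -1.8]

```text
clock: 39.2
position: [0.5536, 0.2699, 0.0547]
orientation: [-0.2, 0.98, -0.002, -0.006]
force: [-0.7, -0.3, -0.4]
opening: 0.08
```

```bash
python3 - <<'E'
from h import *
s=bot.state(); print(s["force"],s["opening"],s["position"]);go(.554,.270,.054,.53);key("pics/e5.png")
E
```

```text
[-0.65563213 -0.34553518 -0.4005662 ] 0.07999480155200588 [0.55361629 0.26992943 0.05468355]
GO shift cm [-0.04 -0.01  0.07] turn -0.127 (alt 3.014 ) rows 0.8 | yaw now -2.739 tilt 0.0128 j [ 0.04  1.23 -1.22  1.67  1.23  1.21  0.47]
key scene 41 (array([550.6, 269.8]), array([33. ,  6.3]), 30.6) yaw 0.549 of 51
key top 15 (array([542.7, 262.5]), array([14.2,  9.1]), 36.8) yaw 0.503 of 52
```

Request:
move_arm:
  plan:
    - [8, 0, 0, 0, -0.13]
    - [8, 0, 0, 0, -0.13]
    - [0.4, 0, 0, 0, -0.13]
    - [0.4, 0, 0, 0, -0.13]
    - [0.4, 0, 0, 0, -0.13]
    - [0.4, 0, 0, 0, -0.13]
    - [0.4, 0, 0, 0, -0.13]
    - [0.4, 0, 0, 0, -0.13]
    - [0.4, 0, 0, 0, -0.13]
  grip_force: 60

```text
clock: 40.2
position: [0.5541, 0.2697, 0.0549]
orientation: [-0.262, 0.965, -0.001, -0.006]
force: [-0.2, -2.1, 3.1]
opening: 0.0092
```

Request:
move_arm:
  plan:
    - [0.4, 0, 0, 0, 0.14]
    - [0.4, 0, 0, 0, 0.28]
    - [0.4, 0, 0, 0, 0.42]
    - [0.4, 0, 0, 0, 0.56]
    - [0.4, 0, 0, 0, 0.7]
    - [0.4, 0, 0, 0, 0.84]
    - [0.4, 0, 0, 0, 0.98]
    - [0.4, 0, 0, 0, 1.12]
    - [0.4, 0, 0, 0, 1.26]
    - [0.4, 0, 0, 0, 1.4]
    - [0.4, 0, 0, 0, 1.5]
    - [0.4, 0, 0, 0, 1.5]

```text
clock: 41.4
position: [0.5548, 0.2724, 0.055]
orientation: [0.466, 0.885, -0.002, -0.004]
force: [4.6, 4.9, -3.7]
opening: 0.0096
```

```bash
python3 - <<'E'
from h import *
s=bot.state(); print(s["force"],s["moment"],s["opening"],s["position"]);go(.554,.270,.054,.53)
E
```

```text
[ 4.64668233  4.92470615 -3.69888278] [ 1.34551427 -0.8475527  -0.10380384] 0.009597546308946249 [0.55477681 0.27238789 0.05497951]
GO shift cm [-0.15 -0.2   0.1 ] turn -1.5 (alt 1.642 ) rows 10.0 | yaw now 2.172 tilt 0.0095 j [-0.01  1.15 -1.06  1.67  1.13  1.06 -0.85]
```

Request:
move_arm:
  plan:
    - [0.4, -0.1, -0.2, 0, 0.14]
    - [0.4, -0.1, -0.2, 0, 0.28]
    - [0.4, -0.1, -0.2, 0, 0.42]
    - [0.4, -0.1, -0.2, 0, 0.56]
    - [0.4, -0.1, -0.2, 0, 0.7]
    - [0.4, -0.1, -0.2, 0, 0.84]
    - [0.4, -0.1, -0.2, 0, 0.98]
    - [0.4, -0.1, -0.2, 0, 1.12]
    - [0.4, -0.1, -0.2, 0, 1.26]
    - [0.4, -0.1, -0.2, 0, 1.4]
    - [0.4, -0.1, -0.2, 0, 1.4]

```text
clock: 42.5
position: [0.5571, 0.272, 0.0551]
orientation: [0.927, 0.376, -0.001, -0.002]
force: [10.9, 7.1, -11.5]
opening: 0.0091
```

```bash
python3 - <<'E'
from h import *
s=bot.state(); print(s["force"],s["moment"],s["opening"],s["position"]);go(.554,.270,.054,.53);key("pics/e6.png")
E
```

```text
[ 10.92089253   7.05349444 -11.46176247] [ 1.86515108 -2.65566498 -0.06493588] 0.009074123915669233 [0.55714304 0.27199709 0.055065  ]
GO shift cm [-0.36 -0.08  0.11] turn 0.241 (alt -2.901 ) rows 1.6 | yaw now 0.771 tilt 0.0052 j [-0.1   1.05 -0.82  1.68  0.97  0.87 -2.14]
key scene 22 (array([554.2, 270.9]), array([38.9,  6.8]), 40.0) yaw 0.751 of 53
key top 16 (array([544.1, 260.2]), array([16.1,  8.7]), 41.6) yaw 0.741 of 54
```

View pics/e6.png

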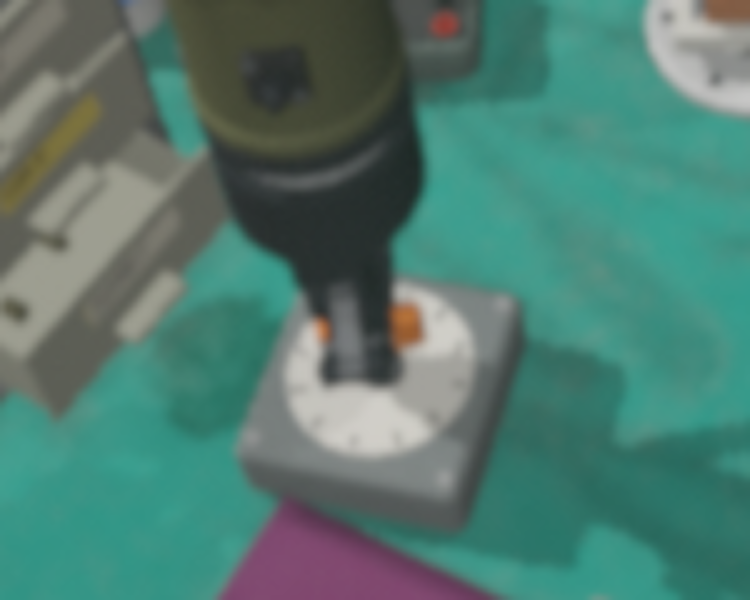

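Request:
move_arm:
  plan:
    - [0.4, -0.2, 0, -0.1, 0]
    - [0.4, -0.3, -0.1, -0.1, 0.08]
    - [0.4, -0.3, -0.1, -0.1, 0.16]
    - [0.4, -0.3, -0.1, -0.1, 0.24]
    - [0.4, -0.3, -0.1, -0.1, 0.24]
    - [0.4, -0.3, -0.1, -0.1, 0.24]

```text
clock: 43.2
position: [0.5572, 0.2717, 0.0553]
orientation: [0.964, 0.267, 0.002, -0.003]
force: [18.9, 11.0, -22.1]
opening: 0.0091
```

```bash
python3 - <<'E'
from h import *
s=bot.state(); print(s["force"],s["moment"],s["opening"],s["position"]);go(.554,.270,.054,.53)
E
```

```text
[ 18.9165721   11.00057519 -22.14270641] [ 2.42676528 -4.23208097  1.92082261] 0.009054088580102607 [0.55718205 0.27174271 0.05533027]
GO shift cm [-0.36 -0.01  0.13] turn 0.01 (alt -3.131 ) rows 0.1 | yaw now 0.54 tilt 0.0066 j [-0.12  1.03 -0.77  1.69  0.94  0.83 -2.35]
```

The moment jumped to 1.9 N m, so the stop is reached at about 5.93 rad by my count. I'll let go.

Request:
move_arm:
  plan:
    - [0.4, 0.3, 0, 0.1, 0]
    - [0.4, 0.3, 0, 0.1, 0]
    - [3, 0.3, 0, 0.1, 0]
    - [5, 0.3, 0, 0.1, 0]
    - [7, 0.3, 0, 0.1, 0]
    - [7, 0.3, 0, 0, 0]
    - [7, 0.3, 0, -4, 0]
    - [7, 0.3, 0, -9, 0]
    - [7, 0.3, 0, -14, 0]
    - [7, 0.3, 0, -14, 0]

```text
clock: 44.2
position: [0.5565, 0.2728, 0.2032]
orientation: [0.965, 0.263, -0.0, -0.002]
force: [0.5, 1.0, -0.5]
opening: 0.0695
```

```bash
python3 - <<'E'
from h import *
s=bot.state(); print(s["force"],s["opening"],s["position"]);key("pics/e7.png")
look("offcut_brass",zlo=.085,fn="pics/e8.png"); look("press_plate",zlo=.03,hi=.04)
E
```

```text
[ 0.46257041  1.04294169 -0.51588389] 0.06948488716211841 [0.55652015 0.27284121 0.20319345]
key scene 90 (array([554.2, 272.6]), array([41.8,  8.7]), 32.9) yaw 0.623 of 55
key top 35 (array([554.2, 269.5]), array([41.9,  8.3]), 35.3) yaw 0.666 of 56
offcut_brass 0.8 n 485 med [0.5301 0.0032 0.1024] z5/95 [0.088 0.109] (array([532.2,  -1.9]), array([61.6, 49.7]), 34.6) [272. 200. 300. 223.]
press_plate 0.8 n 250 med [0.5423 0.0176 0.0348] z5/95 [0.031 0.038] (array([536.5,   1. ]), array([87.3, 61.1]), 34.5) [265. 216. 300. 241.]
```

View pics/e7.png

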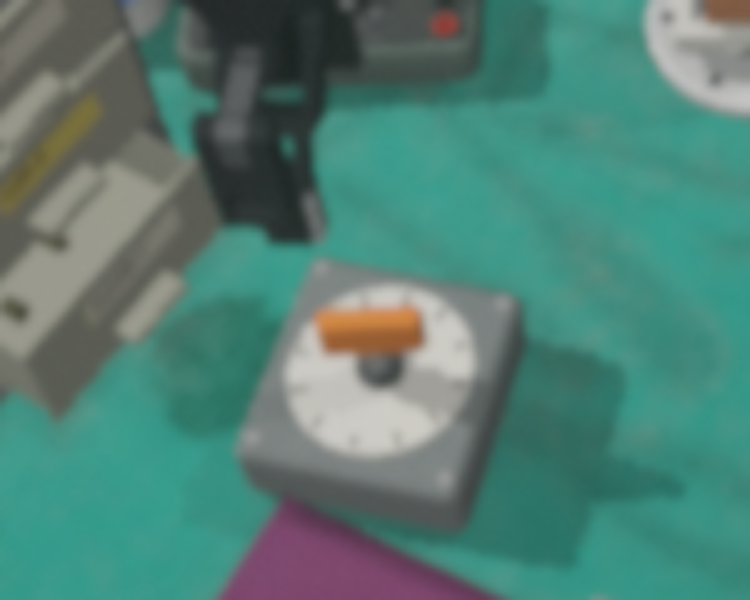

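View pics/e8.png

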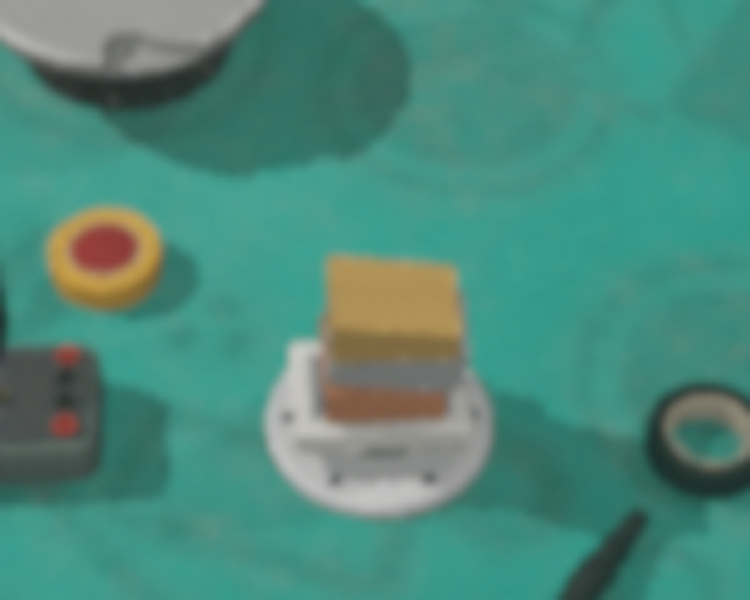

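The key now sits at yaw about 0.62, which is about 5.9 rad from the start if it began run down. I'll re-grip and push once more to confirm it is against the stop.

```bash
python3 - <<'E'
from h import *
go(.555,.271,.055,.63)
E
```

```text
GO shift cm [ 0.51 -0.16 13.9 ] turn -0.098 (alt 3.044 ) rows 2.8 | yaw now 0.532 tilt 0.0158 j [-0.07  0.86 -0.89  1.6   0.74  1.07 -2.21]
```

Request:
move_arm:
  plan:
    - [7, 0.4, -0.1, 5, -0.1]
    - [7, 0.4, -0.1, 10, -0.1]
    - [7, 0.4, -0.1, 13, -0.1]
    - [7, 0.4, -0.1, 13.9, -0.1]
    - [7, 0.4, -0.1, 13.9, -0.1]
    - [7, 0.4, -0.1, 13.9, -0.1]
    - [0.4, 0.4, -0.1, 13.9, -0.1]
    - [0.4, 0.4, -0.1, 13.9, -0.1]
    - [0.4, 0.4, -0.1, 13.9, -0.1]
    - [0.4, 0.4, -0.1, 13.9, -0.1]
    - [0.4, 0.4, -0.1, 13.9, -0.1]
    - [0.4, 0.4, -0.1, 13.9, -0.1]
  grip_force: 80

```text
clock: 45.7
position: [0.5561, 0.2709, 0.0575]
orientation: [0.95, 0.311, -0.006, 0.001]
force: [0.7, -2.5, 5.3]
opening: 0.009
```

```bash
python3 - <<'E'
from h import *
s=bot.state(); print(s["force"],s["moment"],s["opening"],s["position"]);go(.554,.270,.054,.53)
E
```

```text
[ 0.65745524 -2.47291594  5.28395221] [-0.47378651 -0.07365946  0.40238388] 0.008978547120333462 [0.55610627 0.27091751 0.05749919]
GO shift cm [-0.22 -0.05  0.35] turn 0.102 (alt -3.039 ) rows 0.7 | yaw now 0.632 tilt 0.0114 j [-0.11  1.04 -0.79  1.67  0.94  0.87 -2.26]
```

Request:
move_arm:
  plan:
    - [0.4, 0, 0, 0, 0.04]
    - [0.4, 0, 0, 0, 0.08]
    - [0.4, 0, 0, 0, 0.12]
    - [0.4, 0, 0, 0, 0.12]

```text
clock: 46.1
position: [0.5561, 0.2709, 0.0576]
orientation: [0.966, 0.257, -0.005, 0.002]
force: [0.9, -2.4, 7.1]
opening: 0.0088
```

```bash
python3 - <<'E'
from h import *
s=bot.state(); print(s["force"],s["moment"],s["opening"],s["position"]);go(.554,.270,.054,.53);key("pics/f1.png")
E
```

```text
[ 0.94984777 -2.37815407  7.10796857] [-0.627487   -0.19648419  2.36885705] 0.008800725100397973 [0.55614661 0.27089358 0.05760387]
GO shift cm [-0.23 -0.03  0.36] turn -0.011 (alt 3.131 ) rows 0.1 | yaw now 0.519 tilt 0.0105 j [-0.13  1.03 -0.77  1.68  0.92  0.85 -2.36]
key scene 23 (array([541.6, 264.8]), array([7. , 9.5]), 90.0) yaw 0.452 of 59
key top 20 (array([543.3, 262.4]), array([15.8,  8.7]), 42.0) yaw 0.858 of 60
```

The moment rose 2 N m over a turn of 0.11 rad, so the key is firmly at the stop. I'll unload, release and retreat.

Request:
move_arm:
  plan:
    - [0.4, 0, 0, 0, -0.06]
    - [0.4, 0, 0, 0, -0.06]
    - [3, 0, 0, 0, -0.06]
    - [5, 0, 0, 0, -0.06]
    - [7, 0, 0, 0, -0.06]
    - [7, 0, 0, 0, -0.06]
    - [7, 0, 0, -4, -0.06]
    - [7, 0, 0, -9, -0.06]
    - [7, 0, 0, -14, -0.06]
    - [7, 0, 0, -16, -0.06]
    - [7, 0, 0, -16, -0.06]

```text
clock: 47.3
position: [0.5587, 0.2739, 0.2207]
orientation: [0.959, 0.282, -0.003, -0.001]
force: [-0.2, 0.6, -0.7]
opening: 0.0703
```

```bash
python3 - <<'E'
from h import *
s=bot.state(); print(s["clock"],s["force"],s["opening"],s["position"]);key("pics/f2.png")
look("offcut_brass",zlo=.085,fn="pics/f3.png"); look("offcut_steel",zlo=.055,hi=.09); look("offcut_copper",zlo=.03,hi=.07); look("press_plate",zlo=.03,hi=.04)
p=eyes.read_camera("top"); cv2.imwrite("pics/f4.png",p["img"][:,:,::-1]); W=cloud(p)
for n in["tape_black","tape_orange","connector","side_cutter","caliper","multimeter"]:
    d=finder.silhouettes(p,n)[0]; print(n,np.nanmedian(W[d["pixels"]],0).round(3),round(d["conf"],2))
E
```

```text
47.3 [-0.17628207  0.58888271 -0.66965133] 0.07028394587376924 [0.55865589 0.27394709 0.22067108]
key scene 93 (array([554.4, 272.3]), array([41.7,  8.2]), 35.6) yaw 0.621 of 61
key top 34 (array([554.4, 269.5]), array([40. ,  8.6]), 34.6) yaw 0.665 of 62
offcut_brass 0.76 n 490 med [0.5298 0.0029 0.1025] z5/95 [0.088 0.109] (array([532.2,  -2.5]), array([61.9, 49.9]), 36.2) [274. 200. 300. 226.]
offcut_steel 0.57 n 149 med [0.5192 0.0127 0.0691] z5/95 [0.057 0.08 ] (array([520.1,  14.1]), array([65.3, 11.8]), 29.9) [270. 223. 295. 231.]
offcut_copper 0.72 n 169 med [0.5271 0.021  0.0498] z5/95 [0.036 0.061] (array([527.3,  20.1]), array([64.9, 21.4]), 17.3) [270. 228. 295. 237.]
press_plate 0.72 n 249 med [0.5429 0.0194 0.0351] z5/95 [0.031 0.038] (array([536.2,   1.6]), array([87.9, 59.9]), 33.6) [263. 220. 303. 239.]
tape_black [ 0.383 -0.093  0.016] 0.52
tape_orange [ 0.723 -0.012  0.018] 0.7Traceback (most recent call last):
  File "<stdin>", line 6, in <module>
IndexError: list index out of range
```

View pics/f4.png

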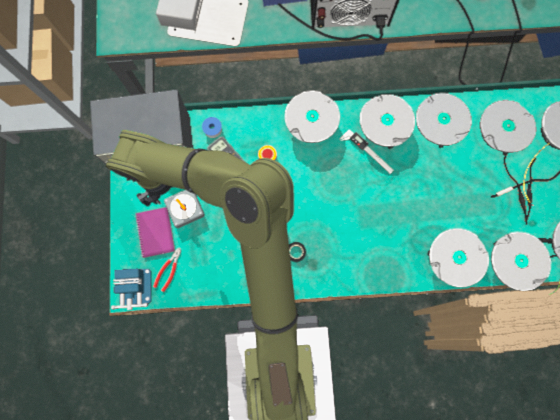

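View pics/f3.png

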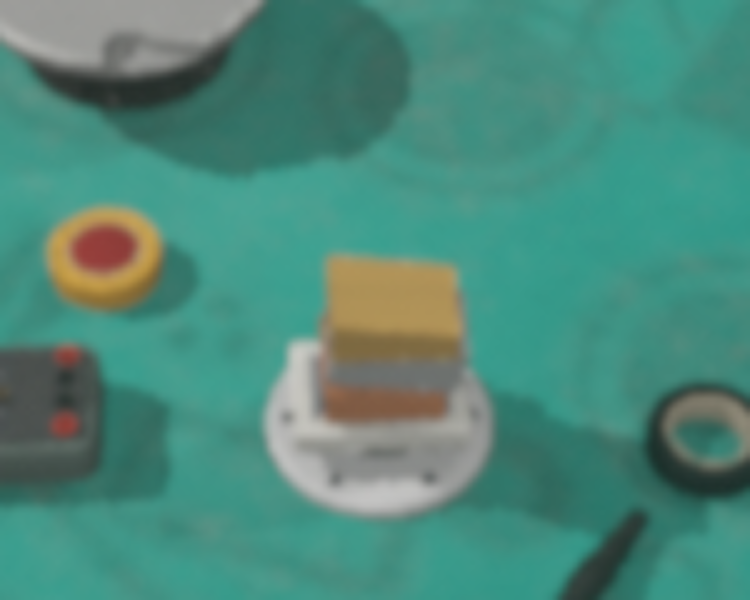

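In the last pictures the pile stands, the bystanders are where they were, and the key holds. I'll hand the job in.

```bash
python3 -c "
from bench import ticket
print(ticket.sign_off())"
```

```text
the job is handed in; nothing more can be done
None
```

The plate is on the ring, all three offcuts on the bench (copper, steel, brass) are piled on it, the key is wound to its stop, and the job is handed in. It took about 48 s of robot time.

- **Plate:** it lies grey face up, about 1–2 mm off the ring's centre and level within measurement.
- **Pile:** copper is at the bottom, steel is turned half round on top of it, and brass is on top. Steel slid about 5–8 mm down copper's slope when I released it, then stayed put. By the last picture every piece is within about 7 mm of the plate's centre and nothing has moved since. Steel leans about 0.15 rad against the plate; copper and brass lie about level.
- **Key:** I wound it clockwise in two strokes. On a second grip it did not turn further, and the moment rose to 2.4 N m, so it is against the stop. The camera angle gives about 5.85–5.9 rad if it started at 0, a little short of the nominal 6.0 but above the 5.7 needed. It kept that angle after I let go.
- **Bystanders:** they look unmoved in the last pictures. My final numeric check covered only the two tapes (within about 15 mm of where they started, partly hidden by the arm). It stopped with an error at the connector, so the connector, cutter, caliper and multimeter were judged by eye, where the arm did not hide them.

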